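# Feed the blue parts bin through the one-way flap of the bench lane

## Robot

A 6-joint arm with a two-finger parallel gripper is mounted at the origin on the work surface. World frame = base frame: x ahead of the robot, y to its left, z up, the work surface at z = 0. Lengths are in m, angles in degrees, forces in N, time in s.
With the tool pointing down it reaches from about 0.375 to 0.9 m from the base axis. Payload 3.1 kg.
Tool frame: the origin (TCP) lies midway between the tips of the shut fingers; the grasp point (between the pads) lies 19 mm behind it; z points along the fingers, y is the direction in which the jaws open and shut (so a half turn about z gives the same grasp; the last joint's range is limited). The gripper opens to 87 mm and grips with 3 to 60 N. Pads are 19 mm wide; open, the fingers measure 117 mm over their backs; the gripper's body (75 mm by 190 mm) begins 51 mm behind the grasp point.
Start: joints at [62.137, 30.224, 82.088, -0, 67.689, -10.227], TCP at [0.189, 0.596, 0.223] pointing down, gripper open.
Joint ranges: [-176.69, 176.69], [-43.24, 126.21], [12.49, 139.97], [-82, 262], [0, 151.66], [-163.58, 163.58]. Speed limits (degrees/s): [159.86, 159.86, 180, 180, 180, 180].

## Interface

Orientations are given as a 3x3 rotation matrix whose columns are the frame's x, y, z axes.
In Python, from rig import bot gives the robot as it stands.
- The arm moves only by the tool carry_out, never from a script. Its arguments are lists of equal length, an entry for each row: "grip": the gripper's target within -1 to 1 (fully open at 1, half-way at 0, shut at -1); "slide": the shift along the tool's x, y, z in mm, a list of three; "twist": the turn, a rotation vector about the tool's x, y, z in rad, a list of three. In form: {"grip": [grip, ...], "slide": [[dx, dy, dz], ...], "twist": [[wx, wy, wz], ...]}. A call has 1 to 12 rows; each row shifts and turns the pose as measured when the row begins, along the tool's axes as they then stand; what a row does not reach is not made up. A row lasts 1/10 s, in which the tool goes at most 50 mm and 8.59 degrees, less where a joint would pass 70% of its speed; a pose out of reach is approached as far as the arm can. A call is refused whole if a number of a shift passes 50 or a number of a turn 0.15, either way. A call with a gripper value outside its range is refused whole. The fingers move at their own pace and stop on an object; the grip force is fixed at half the most. Time passes only in rows, so rows that do not move let the fingers close. It gives the time, the measured TCP pose, the force and the opening at its end, in the units of the state.
- bot.read_state(): the state, without advancing time (a new reading comes with each control period).
- bot.capture(name): name is "scene" or "side" or "wrist"; returns a dict with "color" (384x512x3 uint8, red, green, blue), "depth" (384x512 float32, m along the optical axis (not along the pixel's ray), 0 where there is no reading), "fx", "fy", "cx", "cy" (pixels), "position" and "rotation" of the camera in the world; the wrist camera has in their place "T_tool_cam" (4x4, takes a point from camera to tool coordinates, whose origin is the TCP and whose axes are the flange's). Camera axes: x right, y up, looking along -z (the intrinsics and any distortion apply to the point x, -y, -z); pixel columns grow to the right and rows downward; lengths in m; the calibration is good to about 2 mm. The wrist camera is an equidistant fisheye: a pixel r from the principal point sees the ray r / f radians off the axis. A picture is of the moment at which its call begins: read the wrist's pose just before it.
- bot.hand_in(): hands the job in, once; it reports no verdict.
The state is a dict: "time_s": time; "joint_positions": joint angles; "qvel": joint speeds; "tau": joint torques, N m; "position": TCP position; "tcp_rot": TCP orientation; "force": force on the tool from outside, world axes, zero at the start; "moment": the same for the moment, N m; "opening": opening from 0.0 (shut) to 1.0 (fully open).
Only numpy, scipy, OpenCV 4.12 (cv2) and the standard library are available. Lean on these libraries where they do the work, as an engineer would, in place of code of your own. Each camera call takes 0.05 s, during which the arm holds its last target.

## Task

Stand the blue parts bin on the open end of the feed lane and push it in through the orange one-way flap and on under the grey cover until you feel it come home firmly, but not hard, against the sprung buffer hidden there. Leave it resting against the buffer with the flap swung fully shut behind it, never straining the flap back the wrong way, keeping the bin upright and leaving the other things on the desk alone.

Things in the scene. Friction and masses are not known exactly. Their poses are not given: they have to be found in the camera images.
- blue_bin_center (a point): centre, 25 mm up, of the loose blue open parts bin: 110 mm long (x), 58 wide (y), 50 high, 3 mm walls, about 0.25 kg with the nuts in it. x points to the low scooped front, roughly towards the lane at the start. The rear wall (x = -55 mm) is flat, 50 mm high. Side walls are 50 mm high up to x = +25, 30 mm beyond. Take it across its width. The red and grey bins are not wanted.
- lane: the fixed feed lane. Origin on its centre line at the flap, at desk level; x is the way of travel, y across, z up. White slide bed 12 mm above the desk. Flared aluminium guides from x = -65 mm (88 mm apart) to -20; from there on straight walls 64 mm apart inside, their tops 40 mm above the desk; open above as far as the cover at x = 155. Pushing takes 1 to 3 N, up to 6 N while the flap drags.
- apron (a point): middle of the open end (apron) of the lane, on the bed, at lane (-90, 0, 12) mm. The apron is 136 mm wide, without walls, from lane x = -150 to -65 mm: set the bin down here in line with the lane, then push its rear wall with the fingers, which may go in after it through the flap.
- flap (a joint): angle (rad) of the orange sprung flap across the lane at lane x = 0: 0 shut, 1.5 fully open. It swings only inwards (lane +x), about the post, into a pocket in the +y wall; 67 mm long, 4 mm thick, from 18 to 50 mm above the desk. Its spring gives 0.045 N m shut, 0.1 N m open: 0.7 to 1.5 N at the tip.
- flap_tip (a point): free end of the flap, 67 mm from the post. The flap can only shut once the bin's rear has passed lane x = 68 mm and no finger is in its way. From inside it is blocked by its stop: lift fingers that came in with the bin straight up out of the lane, do not draw them back through it. More than 12 N between robot and flap strains it.
- hinge_post (a point): near the top of the flap's hinge post, at lane (0, 40, 58) mm; the post's cap ends 62 mm above the desk, 14 mm across
- cover: the fixed grey cover over lane x = 155 to 320 mm, 78 mm high outside, 72 inside, open towards the flap; its frame coincides with the lane's. Out of sight inside is a sprung rubber buffer plate, 18 to 54 mm above the desk. Its depth is set from the far side and not measured: the free face is anywhere from lane x = 197 to 237 mm, so find it by feel.
- cover_mouth (a point): middle of the cover's open mouth, on the bed, lane (155, 0, 12) mm. The buffer inside starts to yield at 1 N, then 0.7 N per mm, and bottoms hard at 15 mm (11.5 N). Home means a firm press of 5 to 8 N on the buffer held for about half a second (bin friction adds to it at the finger); over 15 N is too hard. Then ease off slowly: the bin comes back a few mm and stays touching it.
- red_bin: a red bin of the same size, loose on the desk, to be left alone; origin at the centre of its underside
- grey_bin: a grey bin of the same size, loose on the desk, to be left alone; origin at the centre of its underside
- mug: white mug, 80 mm across, 92 mm high, leave alone; origin at the centre of its underside
- pen_pot: dark pen pot, 80 mm across, 145 mm high with pens, leave alone; origin at the centre of its underside
- stapler: black stapler, 135 mm long, leave alone; origin at the centre of its underside
- tape_dispenser: grey tape dispenser, 150 mm long, 96 mm high, leave alone; origin at the centre of its underside
- calculator: black desk calculator, 150 x 95 mm, leave alone; origin at the centre of its underside

How it is judged (in metres and radians):
On the way, in this order (a step that is already met when the one before it is completed fails the run):
1. the bin, standing in the lane, has pushed the flap open (value of joint flap above 0.5 rad and x of blue_bin_center in the frame of lane between -0.06 and 0.06 m and z of blue_bin_center in the frame of lane below 0.046 m), for 0.05 s.
2. the bin is pressed home against the buffer with at least 4 N (contact force between blue_bin and cover above 4 N and x of blue_bin_center in the frame of lane above 0.137 m), for 0.1 s.
At the end, for the whole second after the job is handed in: The blue bin stands upright (within 0.08 rad) on the bed of the lane, its whole length past the flap (centre more than 137 mm beyond it), at rest and still touching the buffer (at least 0.15 N), with the flap shut (within 0.08 rad) (x of blue_bin_center in the frame of lane above 0.137 m and y of blue_bin_center in the frame of lane between -0.008 and 0.008 m and z of blue_bin_center in the frame of lane below 0.042 m and angle between blue_bin_center's own z axis and vertical below 0.08 rad and contact force between blue_bin and cover above 0.15 N and value of joint flap below 0.08 rad and linear speed of blue_bin below 0.02 m/s).
It fails at once if the bin is rammed on the buffer: more than 15 N (contact force between blue_bin and cover above 15 N).
It fails at once if the flap is strained: more than 12 N between the robot and the flap (contact force between any of the fingers, the arm and flap above 12 N).
It fails at once if the bin is tipped more than 0.4 rad (angle between blue_bin_center's own z axis and vertical above 0.4 rad).
It fails at once if another thing on the desk is moved more than 20 mm (distance of any of red_bin, grey_bin, mug, pen_pot, stapler, tape_dispenser, calculator from where it was at the start of the episode above 0.02 m).
It also fails if it takes over 72 s, if anything falls off the work surface, if the arm or the gripper's body presses on something with over 40 N, if the wrist force passes 120 N, or if a joint passes its speed limit or range.

## Working session

There is one attempt and no reset: what is moved stays moved. The work goes in short steps, Python scripts to look and compute and a tool call to move; the robot and the scene stay as the last step left them, time stands still between calls to the robot, and variables do not carry over. Pictures are saved under pics/ and viewed, and the job is handed in when it is done.

Besides the shell and the picture viewer there is one more tool, called after "Emit:" as a command line: name --argument value ..., lists and objects as JSON in quotes. carry_out: Moves the arm, as the interface text tells. Its arguments: {"type":"object","properties":{"grip":{"type":"array"},"slide":{"type":"array"},"twist":{"type":"array"}},"required":["grip","slide","twist"]}

```bash
mkdir -p pics; ls; cat > h.py <<'E'
import numpy as np, cv2
from rig import bot
def snap(n,f):
    c=bot.capture(n); cv2.imwrite(f'pics/{f}.png',c['color'][:,:,::-1]); np.save(f'/tmp/{f}.npy',c,allow_pickle=True); return c
def load(f): return np.load(f'/tmp/{f}.npy',allow_pickle=True).item()
def ray(c,u,v):
    d=np.array([(u-c['cx'])/c['fx'],-(v-c['cy'])/c['fy'],-1.0]); return np.array(c['position']),np.array(c['rotation'])@d
def onz(c,u,v,z):
    p,d=ray(c,u,v); return p+d*(z-p[2])/d[2]
def cloud(c):
    v,u=np.mgrid[0:384,0:512]; D=c['depth']
    P=np.stack([(u-c['cx'])/c['fx']*D,-(v-c['cy'])/c['fy']*D,-D],-1)
    return P@np.array(c['rotation']).T+np.array(c['position'])
E
python3 - <<'E'
from h import *
for n in('scene','side'):
    c=snap(n,n+'0'); print(n,{k:c[k] for k in c if k not in('color','depth')})
c=snap('wrist','wrist0'); print({k:c[k] for k in c if k not in('color','depth')})
print(bot.read_state())
E
```

```text
pics
scene {'fx': 399.058570925096, 'fy': 399.058570925096, 'cx': 255.58926867140192, 'cy': 191.07977571623636, 'position': array([ 1.22261709, -0.07101293,  1.08599411]), 'rotation': array([[ 0.09788034, -0.83033942,  0.54859447],
       [ 0.99517947,  0.08504599, -0.04883656],
       [-0.00610484,  0.55073009,  0.83466107]])}
side {'fx': 488.627852448038, 'fy': 488.627852448038, 'cx': 261.1419485742981, 'cy': 194.12030170257887, 'position': array([ 0.22710137, -0.89703414,  1.24167323]), 'rotation': array([[ 0.94765584,  0.24004506, -0.21053926],
       [-0.31906406,  0.73693495, -0.59592365],
       [ 0.01210521,  0.63190604,  0.77495046]])}
{'fx': 297.3186396354542, 'fy': 297.3186396354542, 'cx': 259.2620650457824, 'cy': 188.55381049602448, 'T_tool_cam': array([[-2.84451354e-04,  9.68843210e-01,  2.47674694e-01,
         6.78555243e-02],
       [ 9.99998837e-01, -9.55680643e-05,  1.52232547e-03,
         7.30696198e-04],
       [ 1.49856448e-03,  2.47674839e-01, -9.68842056e-01,
        -1.62123952e-01],
       [ 0.00000000e+00,  0.00000000e+00,  0.00000000e+00,
         1.00000000e+00]])}
{'time_s': 0.15, 'joint_positions': array([ 6.21366219e+01,  3.02676769e+01,  8.21400813e+01, -7.65914925e-05,
        6.76869413e+01, -1.02268399e+01]), 'qvel': array([ 0.01152965, -0.0273005 , -0.21412238,  0.01683789, -0.02405195,
        0.13936751]), 'tau': array([ 3.12385837e-04, -4.40427876e+01, -1.76842672e+01,  6.33681309e-02,
        5.52047021e-02, -7.68746781e-05]), 'position': array([0.18906532, 0.59513584, 0.22178316]), 'tcp_rot': array([[-9.52997691e-01,  3.02976577e-01, -7.71375055e-04],
       [ 3.02977418e-01,  9.52996615e-01, -1.46177452e-03],
       [ 2.92234376e-04, -1.62677696e-03, -9.99998634e-01]]), 'force': array([0.03088213, 0.44237446, 0.16568708]), 'moment': array([-0.05540795, -0.04697853,  0.02372713]), 'opening': 0.9970030767625336}
```

View pics/scene0.png

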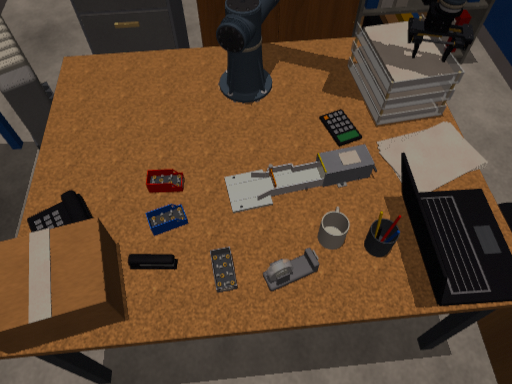

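View pics/side0.png

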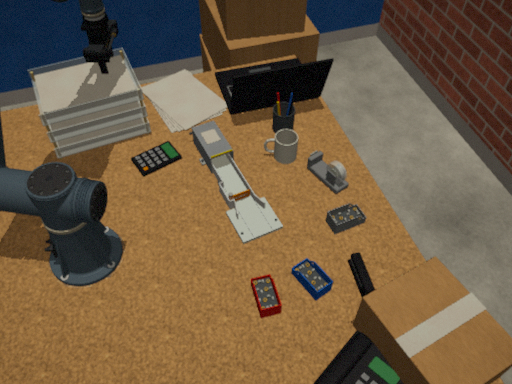

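View pics/wrist0.png

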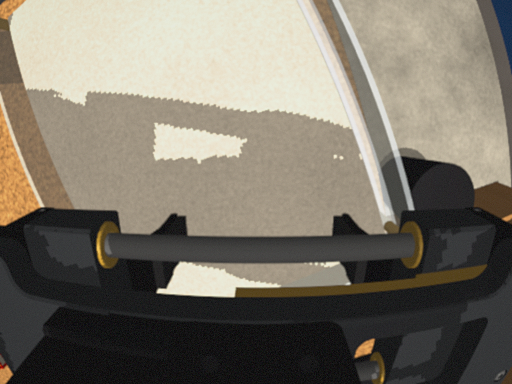

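The scene camera shows the blue bin at about (167,219), the lane running from (245,190) to (375,160), and the red bin at (165,181). The hand starts over a paper tray. Next I'll zoom in on the lane and the bin.

```bash
python3 - <<'E'
from h import *
c=load('scene0'); im=c['color'][:,:,::-1]
a=cv2.resize(im[140:250,215:385],None,fx=4.5,fy=4.5,interpolation=cv2.INTER_CUBIC); cv2.imwrite('pics/lane_s.png',a)
b=cv2.resize(im[160:250,130:210],None,fx=6,fy=6,interpolation=cv2.INTER_CUBIC); cv2.imwrite('pics/bin_s.png',b)
s=load('side0')['color'][:,:,::-1]
cv2.imwrite('pics/lane_d.png',cv2.resize(s[115:245,180:300],None,fx=4.5,fy=4.5,interpolation=cv2.INTER_CUBIC))
cv2.imwrite('pics/bin_d.png',cv2.resize(s[240:325,235:345],None,fx=6,fy=6,interpolation=cv2.INTER_CUBIC))
for n in('scene0','side0'):
    c=load(n); P=cloud(c); hsv=cv2.cvtColor(c['color'],cv2.COLOR_RGB2HSV)
    m=((hsv[...,0]>105)&(hsv[...,0]<130)&(hsv[...,1]>150)&(hsv[...,2]>60)).astype(np.uint8)
    n_,l,st,ce=cv2.connectedComponentsWithStats(m)
    for i in range(1,n_):
        if st[i,4]>60:
            q=P[l==i]; print(n,'blue',st[i],ce[i],np.median(q,0),q.min(0),q.max(0))
    o=((hsv[...,0]>5)&(hsv[...,0]<16)&(hsv[...,1]>200)&(hsv[...,2]>90)).astype(np.uint8)
    n_,l,st,ce=cv2.connectedComponentsWithStats(o)
    for i in range(1,n_):
        if st[i,4]>8:
            q=P[l==i]
            if q[:,2].max()>0.02: print(n,'or',st[i],ce[i],np.median(q,0))
    # depth noise on desk
    print('desk z', np.percentile(P[300:310,150:250,2],[5,50,95]))
E
```

```text
scene0 or [324 115   4   5  11] [325.36363636 117.        ] [0.22355258 0.27529406 0.0183172 ]
scene0 or [161 169  11   1  11] [166. 169.] [ 0.3913706  -0.29956133  0.00309619]
desk z [-0.0027396   0.00070683  0.00428375]
side0 blue [   0    0   88   92 3784] [38.5108351  40.40486258] [-0.17268712  1.79019449 -0.36881988] [-0.48494234 -0.89703414 -0.65950796] [0.22710137 1.8236658  1.24167323]
side0 blue [ 103    0   98   67 3922] [155.845487    29.38347782] [ 0.47981851  1.79003007 -0.42004819] [ 0.21102803 -0.89703414 -0.66462382] [0.75653693 1.82463163 1.24167323]
side0 blue [ 307    0   76   33 1517] [342.71193144  12.98747528] [ 1.72432611  1.790332   -0.52997872] [ 0.22710137 -0.89703414 -0.66820467] [2.03350424 1.82927579 1.24167323]
side0 blue [292 259  40  41 368] [313.38858696 280.47554348] [ 0.59030949 -0.3094111   0.03092783] [ 2.27101366e-01 -8.97034138e-01 -5.55896877e-04] [ 0.63745882 -0.22933813  1.24167323]
side0 or [234 190  16   7  32] [243.0625 193.375 ] [0.5024959  0.04547122 0.04547272]
desk z [-0.00499251 -0.00059725  0.00339242]
```

View pics/lane_s.png

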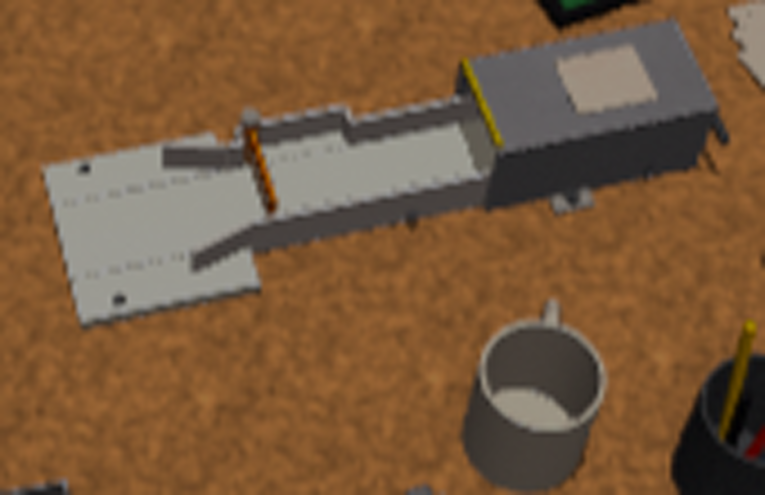

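View pics/lane_d.png

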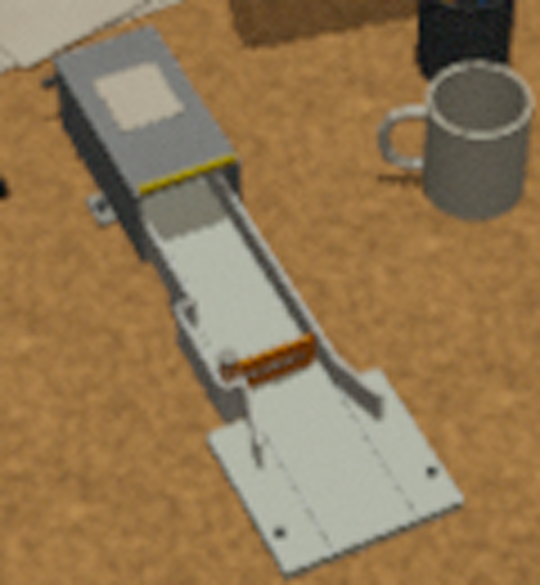

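View pics/bin_s.png

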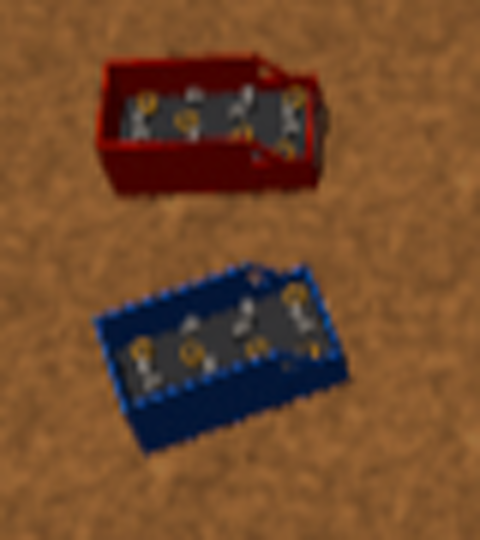

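View pics/bin_d.png

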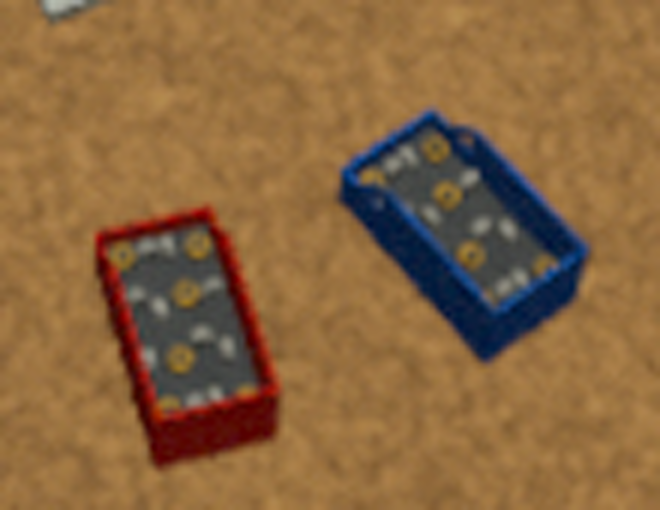

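```bash
cat > fit.py <<'E'
from h import *
from scipy.optimize import least_squares
def fit(obs,x0,verbose=True):
    # obs: (cam,u,v,lx,ly,z)
    rows=[(onz(c,u,v,z)[:2],np.array([lx,ly])/1000) for c,u,v,lx,ly,z in obs]
    W=np.array([r[0] for r in rows]);L=np.array([r[1] for r in rows])
    def f(p):
        R=np.array([[np.cos(p[2]),-np.sin(p[2])],[np.sin(p[2]),np.cos(p[2])]]); return (L@R.T+p[:2]-W).ravel()
    s=least_squares(f,x0,loss='soft_l1',f_scale=.003)
    if verbose: print(s.x[:2].round(4),np.degrees(s.x[2]).round(2),'res mm\n',(f(s.x).reshape(-1,2)*1000).round(1))
    return s.x
def up(lst,c,x0,y0,k): return [(c,x0+(u+.5)/k-.5,y0+(v+.5)/k-.5,a,b,z) for u,v,a,b,z in lst]
E
python3 - <<'E'
from fit import *
S=load('scene0');D=load('side0')
A=up([(45,168,-150,68,.012),(82,325,-150,-68,.012),(213,136,-65,68,.012),(260,290,-65,-68,.012),(250,115,0,40,.062)],S,215,140,4.5)
B=up([(285,577,-150,68,.012),(463,505,-150,-68,.012),(208,437,-65,68,.012),(380,370,-65,-68,.012),(228,358,0,40,.062)],D,180,115,4.5)
print('lane S');fit(A,[.5,.05,1.4]);print('lane D');fit(B,[.5,.05,1.4]);print('lane both');fit(A+B,[.5,.05,1.4])
for cam,l,k in((S,[(461,62),(500,150),(677,22),(717,107)],0),(D,[(135,192),(237,158),(55,58),(153,27)],1)):
    for u,v in l: 
        o=up([(u,v,0,0,.078)],cam,(215,180)[k],(140,115)[k],4.5)[0]; print('cover corner',onz(*o[:3],.078).round(4))
A=up([(97,318,-55,29,.05),(127,408,-55,-29,.05),(307,266,55,29,.03),(342,352,55,-29,.03),(150,453,-55,-29,0),(346,382,55,-29,0)],S,130,160,6)
B=up([(345,175,55,29,.03),(432,112,55,-29,.03),(587,252,-55,-29,.05),(490,315,-55,29,.05),(487,361,-55,29,0),(575,297,-55,-29,0)],D,235,240,6)
print('bin');fit(A,[.6,-.3,1.4]);fit(B,[.6,-.3,1.4]);fit(A+B,[.6,-.3,1.4])
E
```

```text
lane S
[0.4937 0.0556] 99.26 res mm
 [[  0.1   1.1]
 [ -1.7   4.9]
 [  2.8 -40.8]
 [  0.3 -37.4]
 [ -0.9   3.9]]
lane D
[0.4924 0.0476] 98.59 res mm
 [[ -1.5   2.4]
 [ -0.3   4.5]
 [  2.3 -42.1]
 [  2.8 -41.5]
 [ -3.4   1.9]]
lane both
[0.4933 0.0538] 98.8 res mm
 [[ -1.6  -0.3]
 [ -3.2   2.3]
 [  1.8 -42.1]
 [ -0.5 -39.8]
 [ -1.4   2.5]
 [ -0.    8.5]
 [  1.2  11.1]
 [  3.5 -36. ]
 [  3.9 -34.9]
 [ -2.4   8. ]]
cover corner [0.4354 0.1993 0.078 ]
cover corner [0.515 0.212 0.078]
cover corner [0.4149 0.3621 0.078 ]
cover corner [0.4938 0.3708 0.078 ]
cover corner [0.4327 0.1973 0.078 ]
cover corner [0.5128 0.2075 0.078 ]
cover corner [0.4105 0.3528 0.078 ]
cover corner [0.491  0.3636 0.078 ]
bin
[ 0.5949 -0.2875] 107.75 res mm
 [[-1.1 -1.9]
 [ 1.1 -1.6]
 [-1.9  1.4]
 [ 0.2  1.2]
 [ 2.1 -1.9]
 [-0.3  3.6]]
[ 0.5954 -0.2917] 108.48 res mm
 [[-2.1  3.8]
 [ 0.5  2.7]
 [ 2.1  1.1]
 [ 1.8 -1.6]
 [-2.7 -3. ]
 [-0.  -2.3]]
[ 0.5952 -0.2895] 107.98 res mm
 [[-0.5 -3.9]
 [ 1.6 -3.4]
 [-1.8 -0.8]
 [ 0.2 -0.8]
 [ 2.6 -3.7]
 [-0.3  1.7]
 [-1.9  6.4]
 [ 0.9  4.8]
 [ 1.5  2.9]
 [ 1.1  0.7]
 [-3.4 -0.7]
 [-0.6 -0.4]]
```

```bash
python3 - <<'E'
from fit import *
S=load('scene0');D=load('side0')
A=up([(45,168,-150,68,.012),(82,325,-150,-68,.012),(250,115,0,40,.062),(461,62,155,40,.078),(500,150,155,-40,.078),(677,22,320,40,.078),(717,107,320,-40,.078)],S,215,140,4.5)
B=up([(285,577,-150,68,.012),(463,505,-150,-68,.012),(228,358,0,40,.062),(135,192,155,40,.078),(237,158,155,-40,.078),(55,58,320,40,.078),(153,27,320,-40,.078)],D,180,115,4.5)
fit(A,[.5,.05,1.4]);fit(B,[.5,.05,1.4]);fit(A+B,[.5,.05,1.4])
E
```

```text
[0.4972 0.0515] 97.89 res mm
 [[-0.1 -1.9]
 [-1.5 -1.3]
 [ 2.5  0.8]
 [ 0.9  0.3]
 [ 0.6 -1.4]
 [-1.2  0.9]
 [-0.8  3.2]]
[0.4949 0.0448] 97.98 res mm
 [[-0.6  0.1]
 [ 0.8  0.7]
 [-0.9 -0.5]
 [ 1.1 -4.6]
 [ 0.2 -3.7]
 [ 0.3  3.3]
 [-0.9  3.6]]
[0.496  0.0487] 97.91 res mm
 [[-1.4 -4.7]
 [-2.7 -4.2]
 [ 1.2 -2.1]
 [-0.4 -2.6]
 [-0.7 -4.3]
 [-2.6 -2. ]
 [-2.2  0.3]
 [ 0.2  4.1]
 [ 1.7  4.5]
 [ 0.1  3.5]
 [ 2.4 -0.6]
 [ 1.4  0.2]
 [ 1.8  7.3]
 [ 0.5  7.5]]
```

Emit:
carry_out --grip '[1,1,1,1,1,1,1,1]' --slide '[[0,0,-20],[0,0,-20],[0,0,-20],[0,0,0],[0,0,0],[0,0,0],[0,0,0],[0,0,0]]' --twist '[[0,0,0],[0,0,0.14],[0,0,0.14],[0,0,0.14],[0,0,0.14],[0,0,0.14],[0,0,0.14],[0,0,0.11]]'

```text
time_s: 0.95
position: [0.1879, 0.593, 0.2805]
tcp_rot: [[-0.271, 0.963, -0.005], [0.963, 0.271, -0.009], [-0.007, -0.007, -1.0]]
force: [0.3, -0.2, 0.1]
opening: 1.001
```

Emit:
carry_out --grip '[1,1,1,1,1,1,1,1,1,1,1,1]' --slide '[[-48,8,0],[-48,8,0],[-48,8,0],[-48,8,0],[-48,8,0],[-48,8,0],[-48,8,0],[-48,8,0],[-48,8,0],[-48,8,0],[-48,8,0],[-48,8,0]]' --twist '[[0,0,0],[0,0,0],[0,0,0],[0,0,0],[0,0,0],[0,0,0],[0,0,0],[0,0,0],[0,0,0],[0,0,0],[0,0,0],[0,0,0]]'

```text
time_s: 2.15
position: [0.4405, 0.0544, 0.2809]
tcp_rot: [[-0.281, 0.96, -0.003], [0.96, 0.281, -0.007], [-0.006, -0.005, -1.0]]
force: [0.7, -0.3, 0.3]
opening: 1.001
```

```bash
python3 - <<'E'
from h import *
s=bot.read_state();print(s['position'],s['tcp_rot'],s['time_s'])
c=snap('wrist','w1')
np.save('/tmp/w1s.npy',s,allow_pickle=True)
E
```

```text
[0.44049971 0.05441059 0.28091585] [[-0.28125091  0.95962866 -0.00328079]
 [ 0.95961824  0.28122481 -0.00674052]
 [-0.00554575 -0.00504408 -0.9999719 ]] 2.15
```

View pics/w1.png

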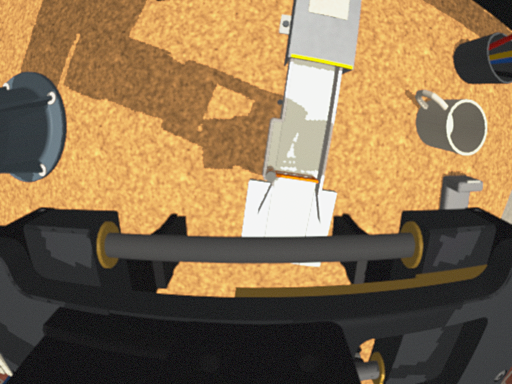

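Wrist view: the lane is fully visible, with the post cap at about (270,175), the mouth's yellow edge at (291,56)–(351,67) and the apron's front corners at (248,181) and (334,192). I'll zoom in to measure it.

```bash
cat >> h.py <<'E'
def wray(c,s,u,v):
    a=np.array([u-c['cx'],v-c['cy']]); r=np.hypot(*a); th=r/c['fx']; k=np.sin(th)/max(r,1e-9)
    d=np.array([a[0]*k,-a[1]*k,-np.cos(th)]); T=np.array(c['T_tool_cam']); R=np.array(s['tcp_rot'])
    return np.array(s['position'])+R@T[:3,3], R@T[:3,:3]@d
def wz(c,s,u,v,z):
    p,d=wray(c,s,u,v); return p+d*(z-p[2])/d[2]
def crop(c,f,x0,x1,y0,y1,k):
    cv2.imwrite(f'pics/{f}.png',cv2.resize(c['color'][y0:y1,x0:x1,::-1],None,fx=k,fy=k,interpolation=cv2.INTER_CUBIC))
E
python3 - <<'E'
from h import *
crop(load('w1'),'w1a',235,365,40,125,6); crop(load('w1'),'w1b',235,365,120,220,6)
E
```

```text
(no output)
```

View pics/w1a.png

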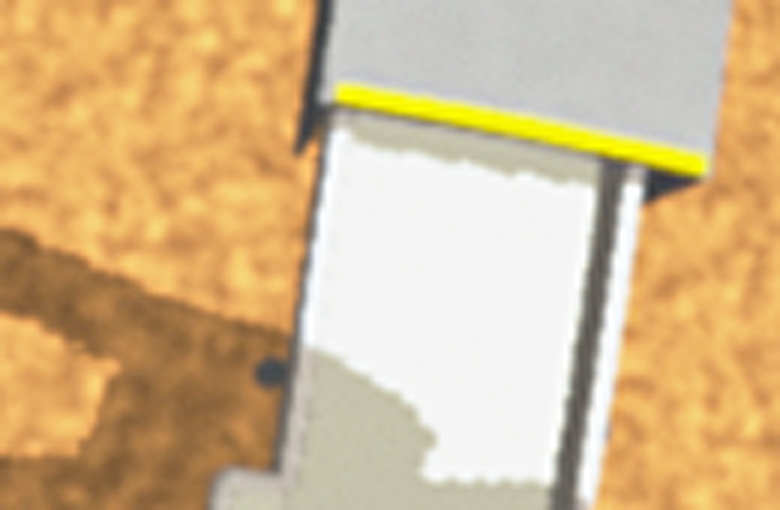

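View pics/w1b.png

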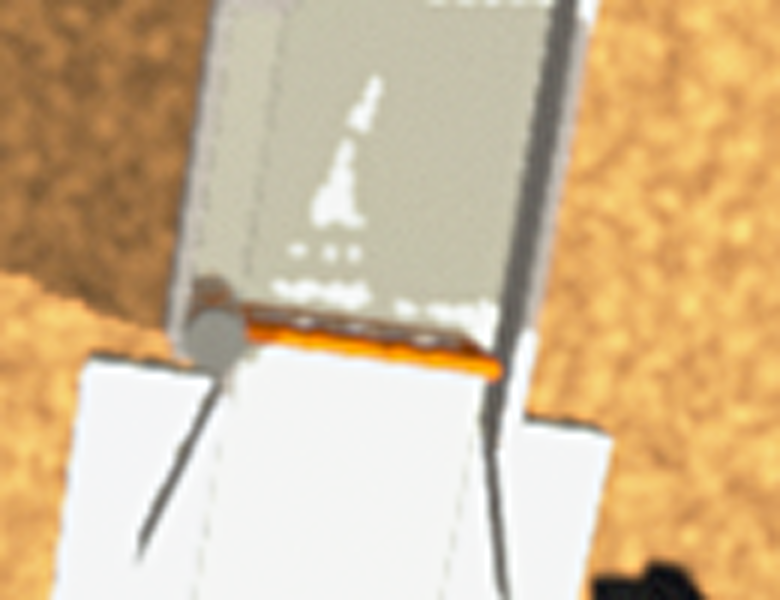

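```bash
cat > w1fit.py <<'E'
from fit import *
c=load('w1');s=np.load('/tmp/w1s.npy',allow_pickle=True).item()
def W(x0,y0,k,u,v,z): return wz(c,s,x0+(u+.5)/k-.5,y0+(v+.5)/k-.5,z)
th=np.radians(97.9)
def lane(p,o=(.496,.049)): 
    d=p[:2]-np.array(o); return np.round(1000*np.array([np.cos(th)*d[0]+np.sin(th)*d[1],-np.sin(th)*d[0]+np.cos(th)*d[1]]),1)
for n,a in dict(post=(235,120,6,215,338,.062),fltip=(235,120,6,500,368,.05),apL=(235,120,6,90,358,.012),apR=(235,120,6,612,435,.012),
  covL=(235,40,6,325,102,.078),covR=(235,40,6,710,178,.078),wR1=(235,40,6,622,180,.04),wR2=(235,120,6,575,0,.04),wR3=(235,120,6,533,300,.04)).items():
    print(n,W(*a).round(4),lane(W(*a)))
E
python3 w1fit.py
```

```text
post [0.457  0.0448 0.062 ] [ 1.2 39.2]
fltip [0.5228 0.0544 0.05  ] [  1.6 -27.2]
apL [0.4333 0.0212 0.012 ] [-18.9  65.9]
apR [0.5666 0.0397 0.012 ] [-18.9 -68.6]
covL [0.4345 0.197  0.078 ] [155.   40.6]
covR [0.5153 0.2086 0.078 ] [155.4 -41.1]
wR1 [0.5053 0.2097 0.04  ] [157.9 -31.3]
wR2 [0.5151 0.1396 0.04  ] [ 87.1 -31.4]
wR3 [0.5276 0.0704 0.04  ] [ 16.8 -34.2]
```

Emit:
carry_out --grip '[1,1,1,1,1,1,1,1,1,1]' --slide '[[-46,6,0],[-46,6,0],[-46,6,0],[-46,6,0],[-46,6,0],[-46,6,0],[-46,6,0],[-46,6,0],[-46,6,0],[0,0,0]]' --twist '[[0,0,-0.03],[0,0,0],[0,0,0],[0,0,0],[0,0,0],[0,0,0],[0,0,0],[0,0,0],[0,0,0],[0,0,0]]'

```text
time_s: 3.2
position: [0.6221, -0.3415, 0.2805]
tcp_rot: [[-0.3, 0.954, -0.003], [0.954, 0.3, -0.01], [-0.009, -0.005, -1.0]]
force: [0.4, 0.5, 0.0]
opening: 1.001
```

```bash
python3 - <<'E'
from h import *
s=bot.read_state();print(s['position'],s['tcp_rot'],s['time_s'],s['force'])
c=snap('wrist','w2')
np.save('/tmp/w2s.npy',s,allow_pickle=True)
E
```

```text
[ 0.6220688  -0.3414806   0.28046115] [[-0.30028467  0.95384615 -0.00257784]
 [ 0.95381069  0.3002469  -0.00984777]
 [-0.00861927 -0.0054159  -0.99994819]] 3.2 [0.40003061 0.46612064 0.02925992]
```

View pics/w2.png

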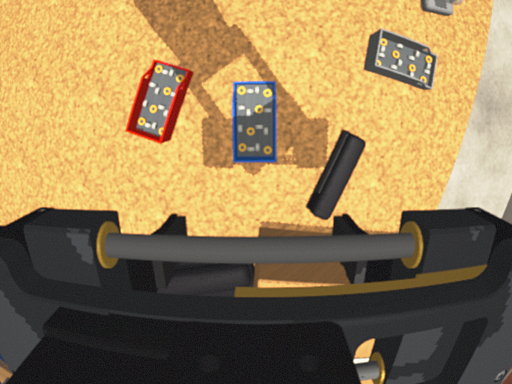

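```bash
python3 - <<'E'
from fit import *
c=load('w2');s=np.load('/tmp/w2s.npy',allow_pickle=True).item()
crop(c,'w2a',215,295,70,175,5)
hsv=cv2.cvtColor(c['color'],cv2.COLOR_RGB2HSV)
m=((hsv[...,0]>105)&(hsv[...,0]<130)&(hsv[...,1]>120)).astype(np.uint8)
m[180:]=0
k=cv2.findContours(m,cv2.RETR_EXTERNAL,cv2.CHAIN_APPROX_NONE)[0]; k=max(k,key=cv2.contourArea)
print(cv2.minAreaRect(k),cv2.boundingRect(k))
E
```

```text
((254.0, 121.49998474121094), (41.99999237060547, 78.99998474121094), -0.0) (233, 82, 43, 80)
```

View pics/w2a.png

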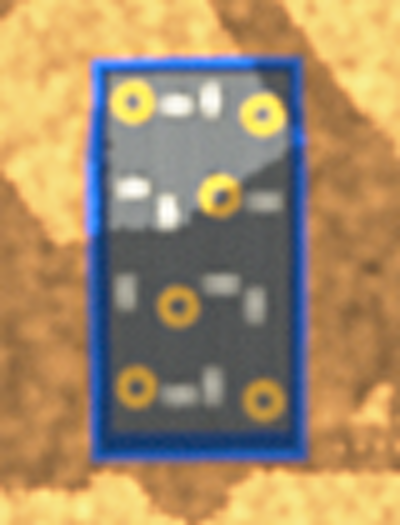

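```bash
python3 - <<'E'
from fit import *
c=load('w2');s=np.load('/tmp/w2s.npy',allow_pickle=True).item()
L=[(91,460,-55,29,.05),(308,460,-55,-29,.05),(91,58,55,29,.03),(304,58,55,-29,.03)]
W=np.array([wz(c,s,215+(u+.5)/5-.5,70+(v+.5)/5-.5,z)[:2] for u,v,a,b,z in L]);Q=np.array([l[2:4] for l in L])/1000
f=lambda p:((Q@np.array([[np.cos(p[2]),-np.sin(p[2])],[np.sin(p[2]),np.cos(p[2])]]).T+p[:2]-W).ravel())
r=least_squares(f,[.595,-.29,1.88]).x; print(r[:2],np.degrees(r[2]),(f(r)*1000).round(1))
R=np.array(s['tcp_rot']); d=np.array([r[0],r[1],.05])-s['position']; print('tool delta',R.T@d*1000, 'tool x yaw',np.degrees(np.arctan2(R[1,0],R[0,0])))
E
```

```text
[ 0.59686007 -0.28955775] 107.75884368009355 [ 0.1 -0.6 -0.1 -0.4  0.1  0.2 -0.2  0.8]
tool delta [ 59.08076439  -7.20742854 230.0028715 ] tool x yaw 107.47537215181009
```

Emit:
carry_out --grip '[1,1,1,1,1,1,1]' --slide '[[30,-4,0],[29,-3,0],[0,0,45],[0,0,45],[0,0,45],[0,0,45],[0,0,20]]' --twist '[[0,0,0],[0,0,0],[0,0,0],[0,0,0],[0,0,0],[0,0,0],[0,0,0]]'

```text
time_s: 3.95
position: [0.5952, -0.2745, 0.0798]
tcp_rot: [[-0.306, 0.952, 0.002], [0.952, 0.306, -0.007], [-0.007, -0.001, -1.0]]
force: [-0.3, 0.8, -0.7]
opening: 0.999
```

```bash
cat > to.py <<'E'
from h import *; import sys
def rel(x,y,z,yaw=None):
    s=bot.read_state();R=np.array(s['tcp_rot']);d=np.array([x,y,z])-s['position']
    print('t',s['time_s'],'delta tool mm',(R.T@d*1000).round(1),'toolx yaw',np.degrees(np.arctan2(R[1,0],R[0,0])).round(2),'z',(R[:,2]*1000).round(1),'F',s['force'].round(2),'pos',s['position'].round(4),'op',round(s['opening'],3))
if __name__=='__main__': rel(*map(float,sys.argv[1:4]))
E
python3 to.py .5969 -.2896 .015
```

```text
t 3.95 delta tool mm [-14.4  -3.   64.9] toolx yaw 107.8 z [    1.6    -7.2 -1000. ] F [-0.32  0.78 -0.67] pos [ 0.5952 -0.2745  0.0798] op 0.999
```

Emit:
carry_out --grip '[1,1,1,1]' --slide '[[-14,-3,0],[0,0,0],[0,0,15],[0,0,0]]' --twist '[[0,0,0],[0,0,0],[0,0,0],[0,0,0]]'

```text
time_s: 4.35
position: [0.5953, -0.2859, 0.064]
tcp_rot: [[-0.308, 0.951, -0.002], [0.951, 0.308, -0.004], [-0.003, -0.003, -1.0]]
force: [-0.3, -0.8, -0.8]
opening: 1.0
```

```bash
python3 to.py .5969 -.2896 .015
```

```text
t 4.35 delta tool mm [-3.8  0.5 49. ] toolx yaw 107.94 z [   -2.     -4.1 -1000. ] F [-0.31 -0.82 -0.82] pos [ 0.5953 -0.2859  0.064 ] op 1.0
```

Emit:
carry_out --grip '[1,1,1,1,1,1]' --slide '[[-4,0,0],[0,0,16],[0,0,15],[0,0,10],[0,0,4],[0,0,0]]' --twist '[[0,0,0],[0,0,0],[0,0,0],[0,0,0],[0,0,0],[0,0,0]]'

```text
time_s: 4.95
position: [0.5981, -0.2912, 0.0174]
tcp_rot: [[-0.308, 0.951, 0.002], [0.951, 0.308, -0.007], [-0.007, -0.0, -1.0]]
force: [0.2, 0.3, 0.1]
opening: 0.998
```

```bash
python3 to.py .5969 -.2896 .015
```

```text
t 4.95 delta tool mm [ 1.9 -0.6  2.4] toolx yaw 107.93 z [    1.7    -6.6 -1000. ] F [0.19 0.26 0.11] pos [ 0.5981 -0.2912  0.0174] op 0.998
```

Well placed, so I'll close the fingers on the bin.

Emit:
carry_out --grip '[-1,-1,-1,-1,-1,-1]' --slide '[[0,0,0],[0,0,0],[0,0,0],[0,0,0],[0,0,0],[0,0,0]]' --twist '[[0,0,0],[0,0,0],[0,0,0],[0,0,0],[0,0,0],[0,0,0]]'

```text
time_s: 5.55
position: [0.5984, -0.2914, 0.018]
tcp_rot: [[-0.308, 0.951, 0.003], [0.951, 0.308, -0.007], [-0.008, 0.0, -1.0]]
force: [-0.2, -0.2, -2.4]
opening: 0.663
```

Emit:
carry_out --grip '[-1,-1,-1,-1,-1,-1]' --slide '[[0,0,-10],[0,0,-20],[0,0,-20],[0,0,-20],[0,0,-10],[0,0,0]]' --twist '[[0,0,0],[0,0,0],[0,0,0],[0,0,0],[0,0,0],[0,0,0]]'

```text
time_s: 6.15
position: [0.5965, -0.2894, 0.1007]
tcp_rot: [[-0.308, 0.951, -0.002], [0.951, 0.308, -0.004], [-0.003, -0.003, -1.0]]
force: [0.0, -0.5, -2.5]
opening: 0.667
```

```bash
python3 - <<'E'
from h import *
import to
s=bot.read_state();np.save('/tmp/w3s.npy',s,allow_pickle=True)
snap('wrist','w3');snap('side','side1')
th=np.radians(98); p=np.array([.4965,.0495])+np.array([np.cos(th),np.sin(th)])*-.092
print(p); to.rel(p[0],p[1],.08)
E
```

```text
[ 0.50930393 -0.04160466]
t 6.25 delta tool mm [261.8  -5.9  18.8] toolx yaw 107.93 z [   -4.1    -2.2 -1000. ] F [ 0.05  0.32 -3.13] pos [ 0.5956 -0.2888  0.099 ] op 0.667
```

View pics/w3.png

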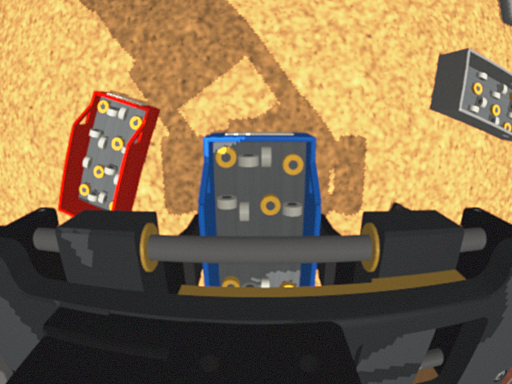

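View pics/side1.png

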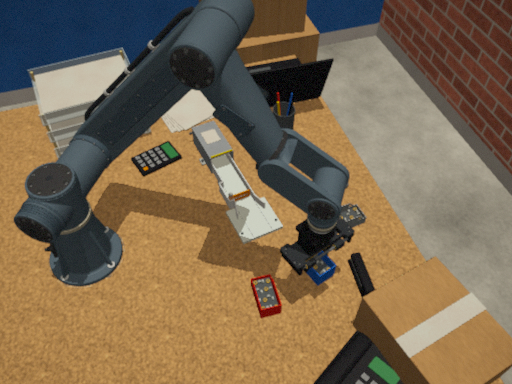

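Emit:
carry_out --grip '[-1,-1,-1,-1,-1,-1,-1,-1,-1,-1,-1,-1]' --slide '[[0,0,0],[0,0,0],[10,-2,0],[25,-5,0],[35,-7,0],[35,-7,0],[35,-7,0],[35,-7,0],[30,-6,0],[20,-4,0],[10,-2,0],[0,0,0]]' --twist '[[0,0,0.09],[0,0,0.08],[0,0,0],[0,0,0],[0,0,0],[0,0,0],[0,0,0],[0,0,0],[0,0,0],[0,0,0],[0,0,0],[0,0,0]]'

```text
time_s: 7.45
position: [0.5011, -0.0473, 0.0896]
tcp_rot: [[-0.151, 0.988, -0.026], [0.988, 0.151, 0.009], [0.013, -0.025, -1.0]]
force: [0.6, -0.6, -1.5]
opening: 0.662
```

```bash
python3 to.py .5093 -.0416 .08
```

```text
t 7.45 delta tool mm [4.3 9.2 9.4] toolx yaw 98.69 z [ -26.2    9.  -999.6] F [ 0.61 -0.56 -1.47] pos [ 0.5011 -0.0473  0.0896] op 0.662
```

Emit:
carry_out --grip '[-1,-1,-1,-1]' --slide '[[2,9,0],[0,0,0],[0,0,0],[0,0,0]]' --twist '[[-0.025,-0.013,0.012],[0,0,0],[0,0,0],[0,0,0]]'

```text
time_s: 7.85
position: [0.513, -0.0466, 0.0892]
tcp_rot: [[-0.138, 0.99, 0.006], [0.99, 0.138, -0.003], [-0.004, 0.006, -1.0]]
force: [-0.4, 0.4, -2.5]
opening: 0.664
```

```bash
python3 - <<'E'
from h import *
import to
to.rel(.5093,-.0416,.08)
s=bot.read_state();np.save('/tmp/w4s.npy',s,allow_pickle=True)
snap('wrist','w4');c=snap('side','side2');crop(c,'side2c',180,300,115,245,4.5)
E
```

```text
t 7.85 delta tool mm [ 5.5 -3.   9.2] toolx yaw 97.9 z [    6.2    -2.8 -1000. ] F [-0.39  0.43 -2.49] pos [ 0.513  -0.0466  0.0892] op 0.664
```

View pics/w4.png

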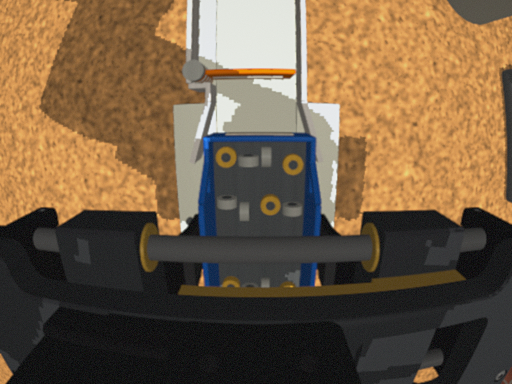

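View pics/side2c.png

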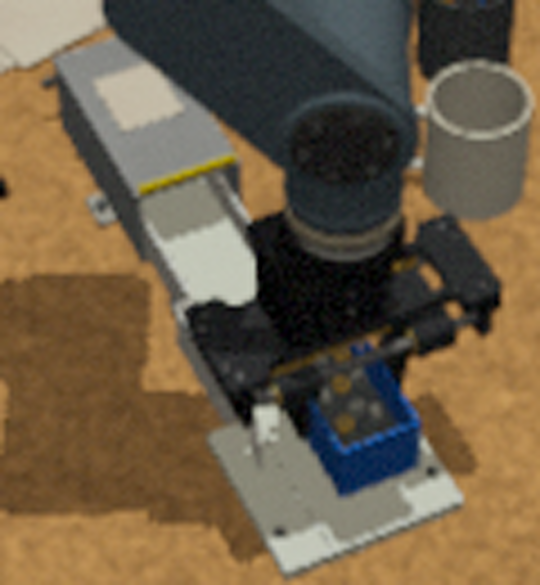

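```bash
python3 - <<'E'
from h import *
c=load('w4');s=np.load('/tmp/w4s.npy',allow_pickle=True).item()
crop(c,'w4c',165,345,55,215,4.4)
for u,v,z in((194,71,.062),(294,73,.05),(299,14,.04)): 
    p=wz(c,s,u,v,z); print(p.round(4))
E
```

```text
[0.4586 0.0434 0.062 ]
[0.5228 0.0518 0.05  ]
[0.5216 0.0983 0.04  ]
```

View pics/w4c.png

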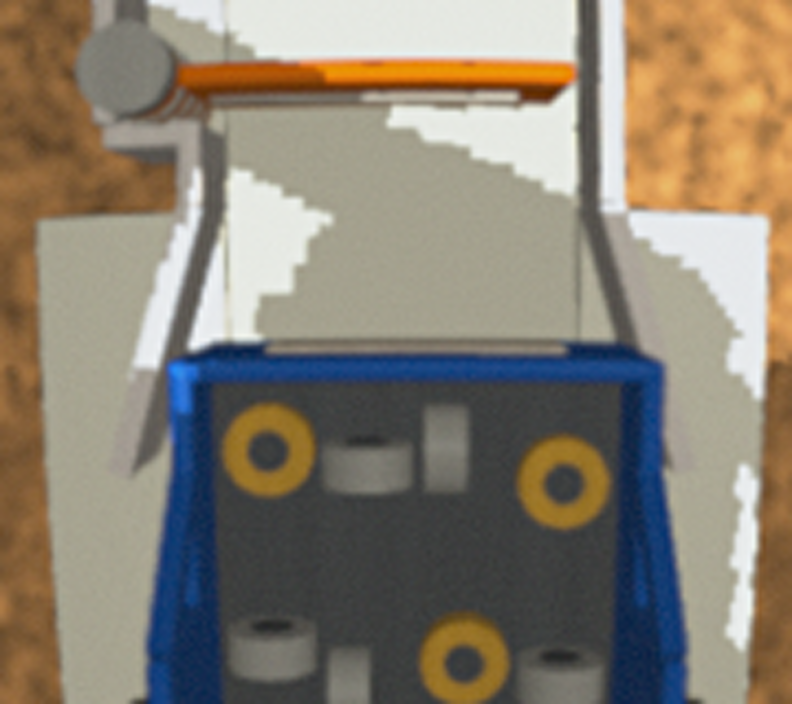

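Emit:
carry_out --grip '[-1,-1,-1,-1,-1,-1,-1]' --slide '[[3,-3,0],[0,0,0],[0,0,12],[0,0,14],[0,0,12],[0,0,6],[0,0,0]]' --twist '[[0,0,0],[0,0,0],[0,0,0],[0,0,0],[0,0,0],[0,0,0],[0,0,0]]'

```text
time_s: 8.65
position: [0.5095, -0.0447, 0.0415]
tcp_rot: [[-0.136, 0.991, 0.006], [0.991, 0.136, -0.003], [-0.004, 0.005, -1.0]]
force: [0.4, 0.1, -2.5]
opening: 0.66
```

```bash
python3 to.py .5095 -.0416 .03
```

```text
t 8.65 delta tool mm [ 3.1  0.4 11.5] toolx yaw 97.84 z [    5.9    -2.7 -1000. ] F [ 0.4   0.15 -2.46] pos [ 0.5095 -0.0447  0.0415] op 0.66
```

Emit:
carry_out --grip '[-1,-1,-1,-1,-1]' --slide '[[1,0,4],[0,0,3],[0,0,2],[0,0,1],[0,0,0]]' --twist '[[0,0,0],[0,0,0],[0,0,0],[0,0,0],[0,0,0]]'

```text
time_s: 9.15
position: [0.5101, -0.0438, 0.0311]
tcp_rot: [[-0.137, 0.991, 0.007], [0.991, 0.137, -0.003], [-0.004, 0.007, -1.0]]
force: [0.5, 0.8, -3.2]
opening: 0.664
```

```bash
python3 to.py .5095 -.0416 .03
```

```text
t 9.15 delta tool mm [ 2.2 -0.3  1.1] toolx yaw 97.85 z [    7.3    -3.2 -1000. ] F [ 0.5   0.77 -3.16] pos [ 0.5101 -0.0438  0.0311] op 0.664
```

Emit:
carry_out --grip '[-1,-1,-1]' --slide '[[0,0,1],[0,0,1],[0,0,0.5]]' --twist '[[0,0,0],[0,0,0],[0,0,0]]'

```text
time_s: 9.45
position: [0.5104, -0.0437, 0.0301]
tcp_rot: [[-0.137, 0.991, 0.008], [0.991, 0.137, -0.004], [-0.005, 0.008, -1.0]]
force: [-0.5, 0.5, 1.1]
opening: 0.657
```

```bash
python3 to.py .5095 -.0416 .03
```

```text
t 9.45 delta tool mm [ 2.2 -0.6  0.1] toolx yaw 97.86 z [    8.3    -3.6 -1000. ] F [-0.48  0.48  1.11] pos [ 0.5104 -0.0437  0.0301] op 0.657
```

Emit:
carry_out --grip '[1,1,1,1,1,1,1,1,1]' --slide '[[0,0,0],[0,0,0],[0,0,0],[0,0,0],[0,0,-10],[0,0,-25],[0,0,-35],[0,0,-20],[0,0,0]]' --twist '[[0,0,0],[0,0,0],[0,0,0],[0,0,0],[0,0,0],[0,0,0],[0,0,0],[0,0,0],[0,0,0]]'

```text
time_s: 10.35
position: [0.5104, -0.0438, 0.125]
tcp_rot: [[-0.136, 0.991, 0.01], [0.991, 0.136, -0.004], [-0.005, 0.01, -1.0]]
force: [0.3, 0.6, 0.0]
opening: 0.999
```

Emit:
carry_out --grip '[-1,-1,-1,-1,-1,-1,-1]' --slide '[[-15,0,0],[-30,0,0],[-30,0,0],[-15,0,0],[0,0,0],[0,0,0],[0,0,0]]' --twist '[[0.007,-0.004,0],[0,0,0],[0,0,0],[0,0,0],[0,0,0],[0,0,0],[0,0,0]]'

```text
time_s: 11.05
position: [0.5205, -0.137, 0.1219]
tcp_rot: [[-0.137, 0.991, -0.004], [0.991, 0.137, -0.007], [-0.006, -0.005, -1.0]]
force: [-0.1, 0.8, 0.3]
opening: 0.449
```

```bash
python3 - <<'E'
from h import *
import to
th=np.radians(98); p=np.array([.497,.0495])+np.array([np.cos(th),np.sin(th)])*-.172
print(p); to.rel(p[0],p[1],.03)
s=bot.read_state();np.save('/tmp/w5s.npy',s,allow_pickle=True)
c=snap('wrist','w5');crop(c,'w5c',150,360,60,240,3.8)
E
```

```text
[ 0.52093777 -0.12082611]
t 11.05 delta tool mm [16.5  3.1 91.8] toolx yaw 97.87 z [   -4.     -6.8 -1000. ] F [-0.1   0.83  0.27] pos [ 0.5205 -0.137   0.1219] op 0.449
```

View pics/w5c.png

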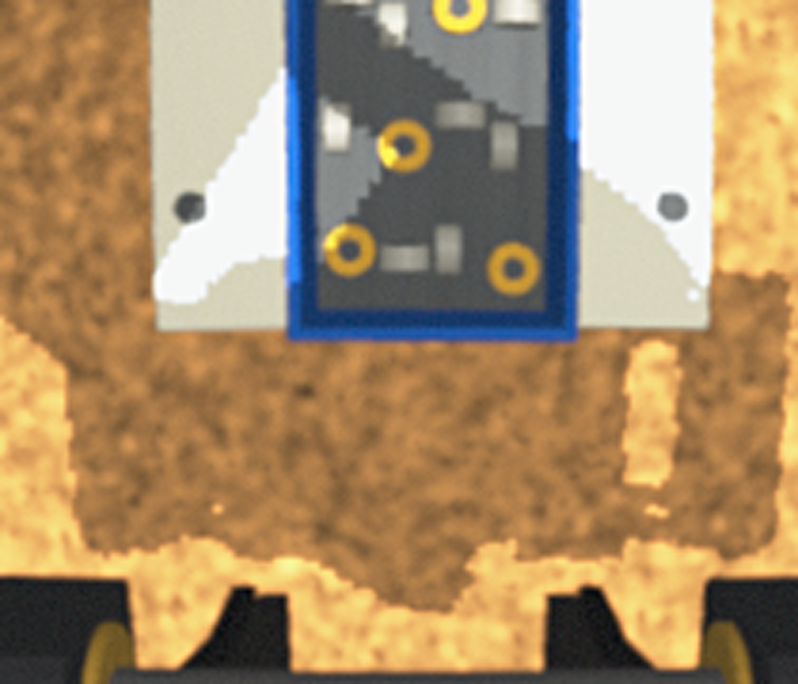

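Emit:
carry_out --grip '[-1,-1,-1,-1,-1,-1,-1,-1,-1,-1]' --slide '[[0,3,0],[0,0,0],[0,0,0],[0,0,0],[0,0,15],[0,0,25],[0,0,22],[0,0,15],[0,0,5],[0,0,0]]' --twist '[[-0.005,0.04,0],[0,0,0],[0,0,0],[0,0,0],[0,0,0],[0,0,0],[0,0,0],[0,0,0],[0,0,0],[0,0,0]]'

```text
time_s: 12.1
position: [0.5219, -0.1269, 0.0387]
tcp_rot: [[-0.146, 0.989, -0.005], [0.989, 0.146, 0.032], [0.032, -0.001, -0.999]]
force: [-0.5, 0.6, 0.0]
opening: 0.002
```

```bash
cat > st.py <<'E'
from h import *
def st(o=(.497,.0495),yaw=98.0):
    s=bot.read_state();R=np.array(s['tcp_rot']);th=np.radians(yaw)
    L=np.array([[np.cos(th),np.sin(th),0],[-np.sin(th),np.cos(th),0],[0,0,1]])
    p=L@(s['position']-np.array([*o,0]))
    print('t',round(s['time_s'],2),'lane TCP mm',(p*1000).round(1),'F lane',(L@s['force']).round(2),'yaw',np.degrees(np.arctan2(R[1,0],R[0,0])).round(2),'z in lane',(L@R[:,2]*1000).round(1),'op',round(s['opening'],3))
if __name__=='__main__': st()
E
python3 - <<'E'
from h import *
import st; st.st()
c=snap('wrist','w6')
E
```

```text
t 12.1 lane TCP mm [-1.781e+02 -1.000e-01  3.870e+01] F lane [0.69 0.36 0.04] yaw 98.38 z in lane [ 3.240e+01  8.000e-01 -9.995e+02] op 0.002
```

View pics/w6.png

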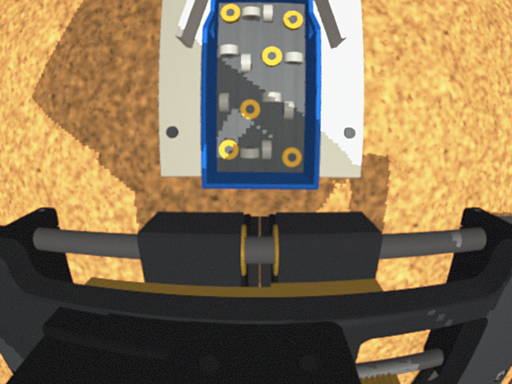

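Emit:
carry_out --grip '[-1,-1,-1,-1,-1,-1,-1,-1,-1,-1]' --slide '[[0,0,5],[0,0,4],[0,0,0],[5,0,0],[5,0,0],[5,0,0],[5,0,0],[5,0,0],[5,0,0],[5,0,0]]' --twist '[[0,0,0.005],[0,0,0],[0,0,0],[0,0,0],[0,0,0],[0,0,0],[0,0,0],[0,0,0],[0,0,0],[0,0,0]]'

```text
time_s: 13.15
position: [0.5194, -0.0909, 0.0336]
tcp_rot: [[-0.141, 0.99, 0.002], [0.99, 0.141, 0.027], [0.027, 0.006, -1.0]]
force: [0.1, -1.3, -0.9]
opening: 0.005
```

```bash
python3 st.py
```

```text
t 13.15 lane TCP mm [-142.2   -2.7   33.6] F lane [-1.35  0.1  -0.86] yaw 98.1 z in lane [  26.8   -6.2 -999.6] op 0.005
```

Emit:
carry_out --grip '[-1,-1,-1,-1,-1,-1,-1,-1]' --slide '[[5,-1,0.7],[5,-1,0.7],[5,-1,0.5],[5,0,0.5],[5,0,0.3],[5,0,0.3],[5,0,0.3],[5,0,0.3]]' --twist '[[0,0,0],[0,0,0],[0,0,0],[0,0,0],[0,0,0],[0,0,0],[0,0,0],[0,0,0]]'

```text
time_s: 13.95
position: [0.5243, -0.0587, 0.0339]
tcp_rot: [[-0.145, 0.989, 0.034], [0.989, 0.144, 0.009], [0.004, 0.035, -0.999]]
force: [4.2, -8.8, 1.2]
opening: 0.005
```

```bash
python3 - <<'E'
from h import *
import st; st.st()
s=bot.read_state();np.save('/tmp/w7s.npy',s,allow_pickle=True)
c=snap('wrist','w7')
E
```

```text
t 13.95 lane TCP mm [-110.9  -12.    33.9] F lane [-9.34 -2.89  1.19] yaw 98.32 z in lane [   3.9  -34.5 -999.4] op 0.005
```

View pics/w7.png

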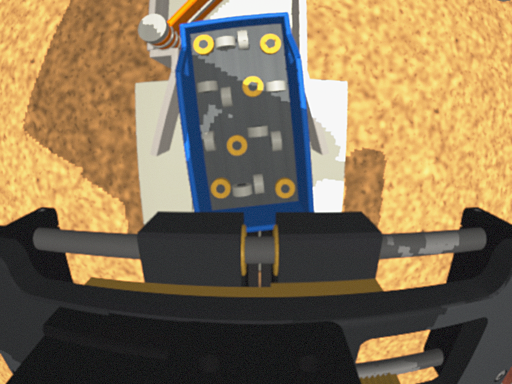

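The bin has yawed, with its front towards +y and its rear towards −y, because the finger drifted off centre to −y. I'll look closer before mending it.

```bash
python3 - <<'E'
from h import *
c=load('w7');crop(c,'w7c',120,360,0,230,3.2)
from scipy.optimize import least_squares
s=np.load('/tmp/w7s.npy',allow_pickle=True).item()
print(wz(c,s,153,28,.062))
E
```

```text
[0.45846248 0.04376004 0.062     ]
```

View pics/w7c.png

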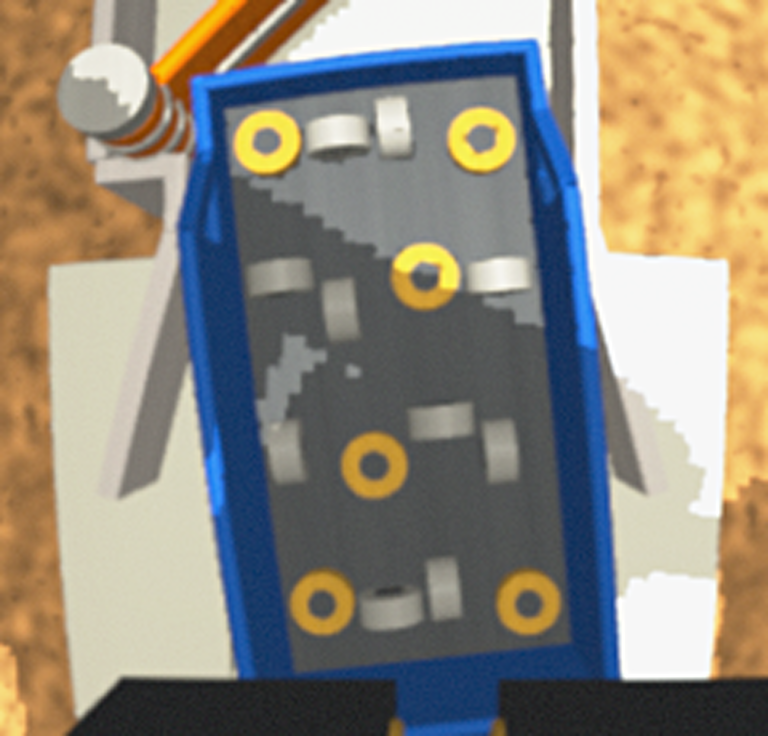

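Emit:
carry_out --grip '[-1,-1,-1,-1]' --slide '[[-4,0,0],[-6,0,0],[-4,0,0],[0,0,0]]' --twist '[[0,0,0],[0,0,0],[0,0,0],[0,0,0]]'

```text
time_s: 14.4
position: [0.5245, -0.0707, 0.0329]
tcp_rot: [[-0.144, 0.989, 0.029], [0.99, 0.143, 0.012], [0.008, 0.03, -1.0]]
force: [0.2, -0.1, 0.3]
opening: 0.005
```

```bash
python3 - <<'E'
from h import *
import st; st.st()
s=bot.read_state();np.save('/tmp/w8s.npy',s,allow_pickle=True)
c=snap('wrist','w8');crop(c,'w8c',120,360,0,230,3.2)
E
```

```text
t 14.4 lane TCP mm [-122.8  -10.5   32.9] F lane [-0.12 -0.18  0.33] yaw 98.27 z in lane [   8.3  -30.4 -999.5] op 0.005
```

View pics/w8c.png

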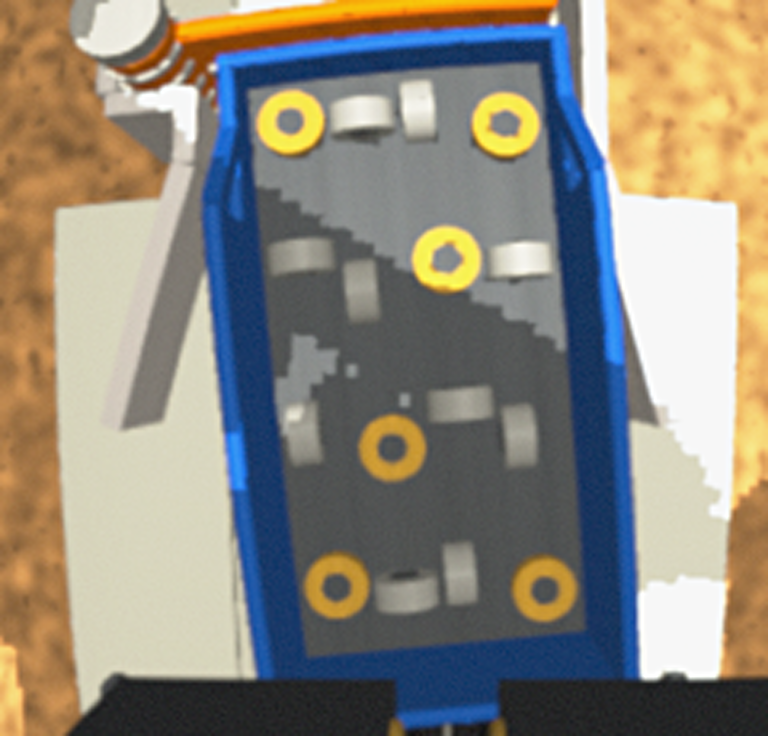

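The flap's spring pushed the bin back with the finger as it withdrew. The bin's top stands 22 mm above the lane walls, so I'll regrip it there across its rear. Closing the fingers should square it up, and I can lead it through the flap held.

Emit:
carry_out --grip '[-1,-1,-1,-1,-1,-1,1,1,1,1,1,1]' --slide '[[-8,0,0],[-8,0,0],[0,0,-10],[0,0,-25],[0,0,-25],[0,0,-10],[0,0,0],[10,-4,0],[15,0,0],[10,0,0],[0,0,0],[0,0,0]]' --twist '[[0,0,0],[0,0,0],[0,0,0],[0.03,-0.008,0.005],[0,0,0],[0,0,0],[0,0,0],[0,0,0],[0,0,0],[0,0,0],[0,0,0],[0,0,0]]'

```text
time_s: 15.65
position: [0.5105, -0.0487, 0.1031]
tcp_rot: [[-0.137, 0.99, -0.013], [0.991, 0.137, 0.006], [0.007, -0.013, -1.0]]
force: [-0.7, -0.8, -0.2]
opening: 0.469
```

```bash
python3 - <<'E'
from h import *
import st; st.st()
s=bot.read_state();np.save('/tmp/w9s.npy',s,allow_pickle=True)
c=snap('wrist','w9');c=snap('side','side3');crop(c,'side3c',180,300,115,245,4.5)
E
```

```text
t 15.65 lane TCP mm [-99.1   0.3 103.1] F lane [-0.74  0.81 -0.25] yaw 97.88 z in lane [   7.4   12.5 -999.9] op 0.469
```

View pics/w9.png

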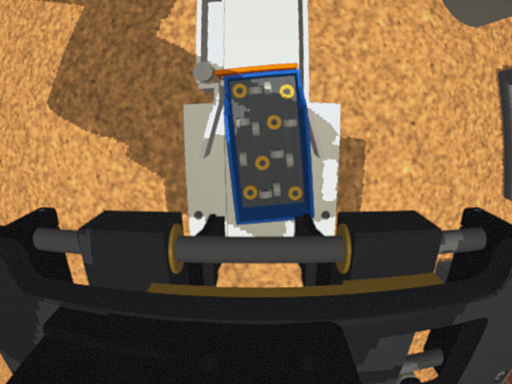

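View pics/side3c.png

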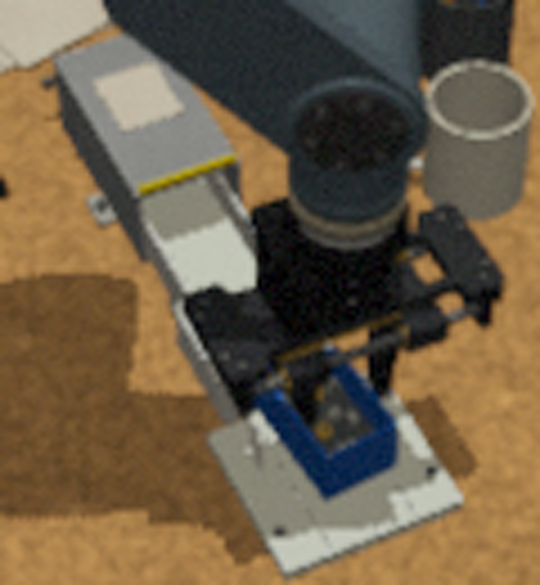

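```bash
python3 - <<'E'
from h import *
c=load('w9');s=np.load('/tmp/w9s.npy',allow_pickle=True).item()
th=np.radians(98)
for u,v,z in((240,223,.062),(312,216,.062),(226,80,.042),(299,70,.042),(205,73,.062),(298,67,.05)):
    p=wz(c,s,u,v,z); d=p[:2]-[.497,.0495]; print((1000*np.array([np.cos(th)*d[0]+np.sin(th)*d[1],-np.sin(th)*d[0]+np.cos(th)*d[1]])).round(1))
E
```

```text
[-108.9   15.2]
[-103.5  -37.5]
[-4.5 25.9]
[  3.2 -28.5]
[-1.4 38. ]
[  4.1 -26.8]
```

Emit:
carry_out --grip '[1,1,1,1,1,1,1,1,1]' --slide '[[9,9,0],[0,0,0],[0,0,0],[0,0,0],[0,0,10],[0,0,20],[0,0,17],[0,0,8],[0,0,0]]' --twist '[[-0.012,0,-0.09],[0,0,0],[0,0,0],[0,0,0],[0,0,0],[0,0,0],[0,0,0],[0,0,0],[0,0,0]]'

```text
time_s: 16.65
position: [0.5189, -0.0419, 0.0446]
tcp_rot: [[-0.218, 0.976, -0.001], [0.976, 0.218, 0.006], [0.006, 0.001, -1.0]]
force: [-0.1, -0.2, -0.6]
opening: 0.996
```

```bash
python3 st.py
```

```text
t 16.65 lane TCP mm [-93.6  -9.   44.6] F lane [-0.21  0.12 -0.64] yaw 102.61 z in lane [ 6.2e+00 -3.0e-01 -1.0e+03] op 0.996
```

Emit:
carry_out --grip '[-1,-1,-1,-1,-1,-1,-1]' --slide '[[0,0,0],[0,0,0],[0,0,0],[0,0,0],[0,0,0],[0,0,0],[0,0,0]]' --twist '[[0,0,0],[0,0,0],[0,0,0],[0,0,0],[0,0,0],[0,0,0],[0,0,0]]'

```text
time_s: 17.35
position: [0.5199, -0.0426, 0.0463]
tcp_rot: [[-0.218, 0.976, 0.002], [0.976, 0.218, 0.005], [0.004, 0.003, -1.0]]
force: [0.1, 0.5, -1.7]
opening: 0.66
```

Emit:
carry_out --grip '[-1,-1,-1,-1,-1,-1]' --slide '[[-8,0,0],[-12,0,0],[-12,0,0],[-5,-4,0],[0,-5,0],[0,0,0]]' --twist '[[0,0,0],[0,0,0],[0,0,0],[0,0,0.04],[0,0,0.04],[0,0,0]]'

```text
time_s: 17.95
position: [0.5196, -0.0848, 0.046]
tcp_rot: [[-0.131, 0.991, 0.003], [0.991, 0.131, 0.005], [0.005, 0.003, -1.0]]
force: [-1.4, 1.5, 0.3]
opening: 0.663
```

```bash
python3 - <<'E'
from h import *
import st; st.st()
s=bot.read_state();np.save('/tmp/w10s.npy',s,allow_pickle=True)
c=snap('wrist','w10')
E
```

```text
t 17.95 lane TCP mm [-136.2   -3.7   46. ] F lane [1.65 1.17 0.26] yaw 97.52 z in lane [    5.     -3.4 -1000. ] op 0.663
```

View pics/w10.png

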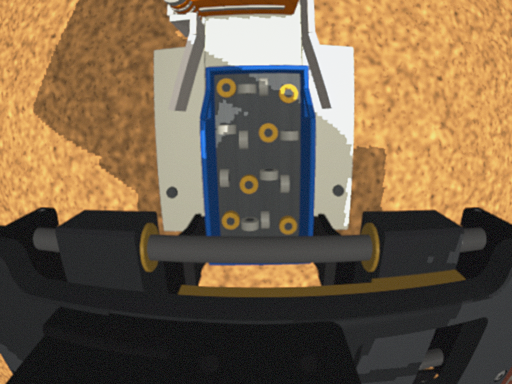

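Emit:
carry_out --grip '[-1,-1,-1,-1,-1,-1]' --slide '[[0,-4,0],[0,0,0],[5,0,0],[7,0,0],[7,0,0],[5,0,0]]' --twist '[[0,0,-0.008],[0,0,0],[0,0,0],[0,0,0],[0,0,0],[0,0,0]]'

```text
time_s: 18.6
position: [0.5133, -0.0617, 0.0463]
tcp_rot: [[-0.141, 0.99, 0.006], [0.99, 0.141, 0.003], [0.002, 0.006, -1.0]]
force: [-0.6, 0.2, -1.2]
opening: 0.662
```

```bash
python3 - <<'E'
from h import *
import st; st.st()
s=bot.read_state();np.save('/tmp/w11s.npy',s,allow_pickle=True)
c=snap('wrist','w11');crop(c,'w11c',130,370,0,240,3)
E
```

```text
t 18.6 lane TCP mm [-112.4   -0.7   46.3] F lane [ 0.25  0.57 -1.19] yaw 98.13 z in lane [    1.9    -5.9 -1000. ] op 0.662
```

View pics/w11c.png

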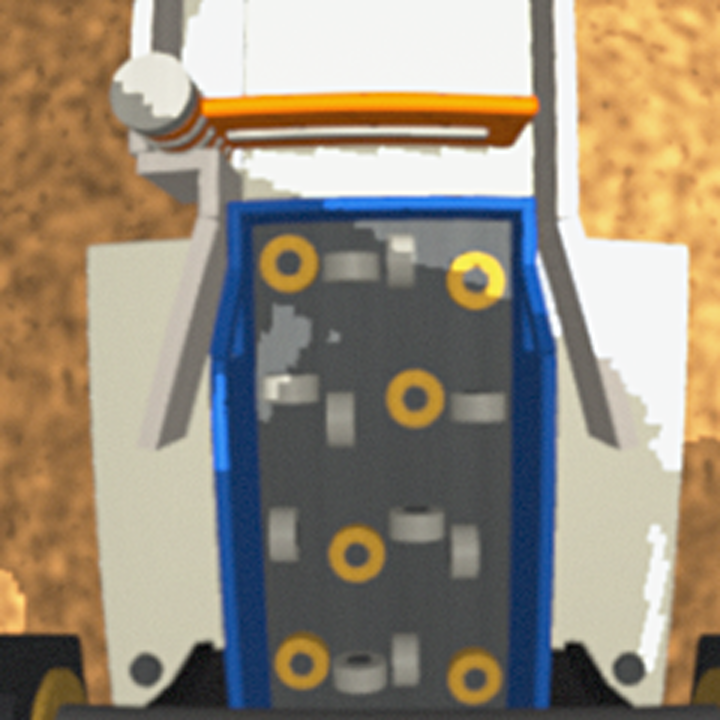

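Emit:
carry_out --grip '[-1,-1,-1,-1,-1]' --slide '[[6,0.5,0],[6,0,0],[6,0,0],[6,0,0],[5,0,0]]' --twist '[[0.005,0,0],[0,0,0],[0,0,0],[0,0,0],[0,0,0]]'

```text
time_s: 19.15
position: [0.5137, -0.0349, 0.0477]
tcp_rot: [[-0.152, 0.988, 0.009], [0.988, 0.152, -0.008], [-0.01, 0.008, -1.0]]
force: [0.4, -6.6, 0.0]
opening: 0.664
```

```bash
python3 st.py
```

```text
t 19.15 lane TCP mm [-85.9  -4.8  47.7] F lane [-6.58  0.53  0.  ] yaw 98.74 z in lane [  -9.5   -8.1 -999.9] op 0.664
```

Emit:
carry_out --grip '[-1,-1,-1,-1]' --slide '[[2,-3,0.5],[4,-2,0.3],[6,-1,0],[6,-1,0]]' --twist '[[0.006,0.008,0.008],[0,0.003,0.006],[0,0.003,0.003],[0,0.002,0.003]]'

```text
time_s: 19.55
position: [0.5108, -0.0221, 0.0481]
tcp_rot: [[-0.135, 0.991, 0.015], [0.991, 0.135, -0.002], [-0.004, 0.015, -1.0]]
force: [1.3, -4.1, -2.7]
opening: 0.661
```

```bash
python3 - <<'E'
from h import *
import st; st.st()
c=snap('wrist','w12');crop(c,'w12c',130,370,0,240,3)
E
```

```text
t 19.55 lane TCP mm [-72.8  -3.7  48.1] F lane [-4.28 -0.71 -2.65] yaw 97.74 z in lane [  -3.9  -14.5 -999.9] op 0.661
```

View pics/w12c.png

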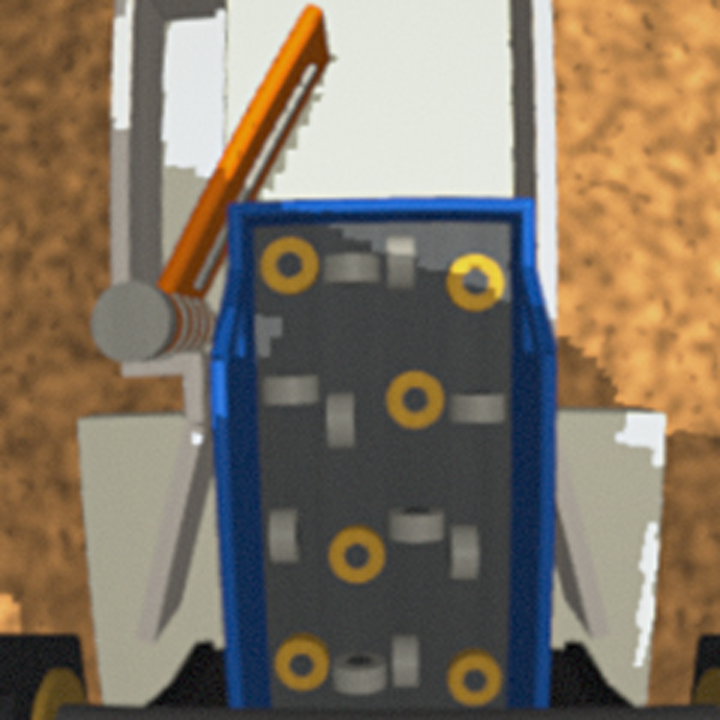

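Emit:
carry_out --grip '[-1,-1,-1,-1,-1,-1]' --slide '[[4,-2,0.3],[6,-2,0.2],[6,-1,0],[6,-1,0],[6,-1,0],[6,-1,0]]' --twist '[[0.01,0.004,0],[0.004,0.003,0],[0.002,0.002,0.002],[0.002,0.002,0.002],[0,0.002,0.002],[0,0.002,0.002]]'

```text
time_s: 20.2
position: [0.4994, 0.0142, 0.0477]
tcp_rot: [[-0.123, 0.992, -0.002], [0.992, 0.123, 0.013], [0.013, -0.001, -1.0]]
force: [2.6, -1.2, -2.8]
opening: 0.663
```

```bash
python3 st.py
```

```text
t 20.2 lane TCP mm [-35.3   2.6  47.7] F lane [-1.54 -2.4  -2.84] yaw 97.04 z in lane [ 1.320e+01  4.000e-01 -9.999e+02] op 0.663
```

Emit:
carry_out --grip '[-1,-1,-1]' --slide '[[5,1,0],[4,0,0],[1,0,0]]' --twist '[[0,-0.005,-0.01],[0,0,-0.005],[0,0,0]]'

```text
time_s: 20.5
position: [0.498, 0.0265, 0.0477]
tcp_rot: [[-0.14, 0.99, -0.003], [0.99, 0.14, 0.008], [0.009, -0.002, -1.0]]
force: [2.1, -1.0, -2.5]
opening: 0.664
```

```bash
python3 - <<'E'
from h import *
import st; st.st()
c=snap('wrist','w13');crop(c,'w13c',130,370,0,240,3)
E
```

```text
t 20.5 lane TCP mm [-22.9   2.2  47.7] F lane [-1.29 -1.92 -2.47] yaw 98.05 z in lane [    8.8     2.  -1000. ] op 0.664
```

View pics/w13c.png

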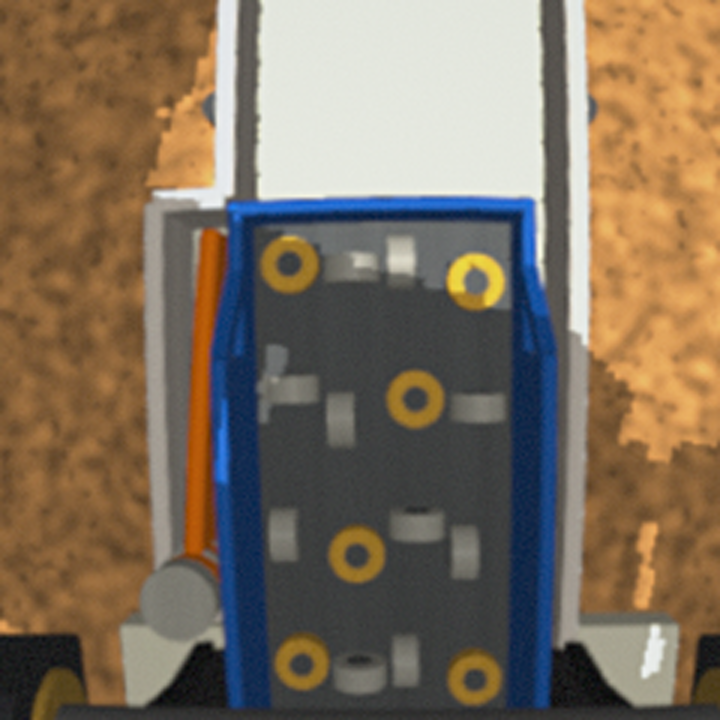

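Emit:
carry_out --grip '[1,1,1,1,1,1,1,1,1,1,1]' --slide '[[0,0,0],[0,0,0],[0,0,0],[0,0,0],[0,0,-10],[0,0,-20],[0,0,-20],[0,0,-5],[-15,0,0],[-20,0,0],[-10,0,0]]' --twist '[[0,0,0],[0,0,0],[0,0,0],[0,0,0],[0,0,0],[0,0,0],[0,0,0],[0,0,0],[0,0,0],[0,0,0],[0,0,0]]'

```text
time_s: 21.65
position: [0.4993, -0.0198, 0.105]
tcp_rot: [[-0.143, 0.99, -0.015], [0.99, 0.143, 0.01], [0.012, -0.014, -1.0]]
force: [-0.4, 0.4, 0.0]
opening: 1.002
```

Emit:
carry_out --grip '[-1,-1,-1,-1,-1,-1,-1,-1,-1,-1,-1,-1]' --slide '[[0,0,0],[0,0,0],[0,0,0],[0,0,0],[0,0,0],[0,0,0],[0,0,0],[0,0,0],[0,0,0],[0,0,0],[0,0,0],[0,0,0]]' --twist '[[0,0.025,0],[0,0,0],[0,0,0],[0,0,0],[0,0,0],[0,0,0],[0,0,0],[0,0,0],[0,0,0],[0,0,0],[0,0,0],[0,0,0]]'

```text
time_s: 22.85
position: [0.4979, -0.0218, 0.1028]
tcp_rot: [[-0.14, 0.99, -0.023], [0.989, 0.141, 0.036], [0.039, -0.018, -0.999]]
force: [0.2, 0.2, 0.6]
opening: 0.031
```

```bash
python3 - <<'E'
from h import *
import st; st.st()
s=bot.read_state();np.save('/tmp/w14s.npy',s,allow_pickle=True)
c=snap('wrist','w14')
E
```

```text
t 22.85 lane TCP mm [-70.7   9.  102.8] F lane [ 0.18 -0.26  0.56] yaw 98.06 z in lane [  38.5   17.9 -999.1] op 0.031
```

View pics/w14.png

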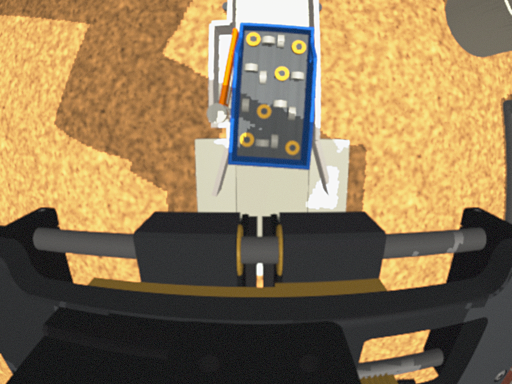

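Emit:
carry_out --grip '[-1,-1,-1,-1,-1,-1,-1,-1]' --slide '[[0,9,0],[0,0,0],[0,0,12],[0,0,18],[0,0,18],[0,0,12],[0,0,4],[0,0,0]]' --twist '[[0.018,-0.01,0],[0,0,0],[0,0,0],[0,0,0],[0,0,0],[0,0,0],[0,0,0],[0,0,0]]'

```text
time_s: 23.7
position: [0.5007, -0.0189, 0.0337]
tcp_rot: [[-0.14, 0.989, -0.043], [0.99, 0.141, 0.025], [0.03, -0.039, -0.999]]
force: [0.2, -0.2, 0.7]
opening: 0.002
```

```bash
python3 st.py
```

```text
t 23.7 lane TCP mm [-68.3   5.8  33.7] F lane [-0.18 -0.16  0.68] yaw 98.05 z in lane [  30.4   39.  -998.8] op 0.002
```

Emit:
carry_out --grip '[-1,-1,-1,-1]' --slide '[[0,6,0],[0,0,0],[4,0,0.2],[5,0,0.2]]' --twist '[[-0.04,0,0],[0,0,0],[0,0,0],[0,0,0]]'

```text
time_s: 24.1
position: [0.5055, -0.0095, 0.034]
tcp_rot: [[-0.139, 0.99, -0.002], [0.99, 0.139, 0.03], [0.03, 0.002, -1.0]]
force: [-0.2, -0.7, 0.2]
opening: 0.006
```

```bash
python3 st.py
```

```text
t 24.1 lane TCP mm [-59.6  -0.2  34. ] F lane [-0.63  0.3   0.2 ] yaw 97.97 z in lane [  30.1   -2.1 -999.5] op 0.006
```

Emit:
carry_out --grip '[-1,-1,-1,-1,-1,-1]' --slide '[[5,0,0.2],[5,0,0.2],[5,-0.5,0.3],[5,-0.5,0.3],[5,-0.5,0.3],[5,-0.5,0.3]]' --twist '[[0,0,0],[0,0,0],[0,0.002,0],[0,0.002,0],[0,0.002,0],[0,0.002,0]]'

```text
time_s: 24.7
position: [0.5022, 0.0214, 0.0343]
tcp_rot: [[-0.141, 0.99, 0.003], [0.989, 0.141, 0.035], [0.034, 0.008, -0.999]]
force: [1.2, -2.6, -0.1]
opening: 0.006
```

```bash
python3 st.py
```

```text
t 24.7 lane TCP mm [-28.6  -1.2  34.3] F lane [-2.77 -0.79 -0.12] yaw 98.1 z in lane [  34.3   -8.3 -999.4] op 0.006
```

Pushing takes about 2.8 N and the track is steady. I'll go on.

Emit:
carry_out --grip '[-1,-1,-1,-1,-1,-1,-1,-1]' --slide '[[5,-1,0.3],[5,-1,0.3],[5,-0.5,0.3],[5,-0.5,0.3],[5,-0.5,0.3],[5,-0.5,0.3],[5,-0.5,0.3],[5,-0.5,0.3]]' --twist '[[0.004,0,0],[0.002,0,0],[0.002,0,0],[0.002,0,0],[0.002,0,0],[0.002,0,0],[0.002,0,0],[0.002,0,0]]'

```text
time_s: 25.5
position: [0.4942, 0.0623, 0.0343]
tcp_rot: [[-0.141, 0.99, -0.008], [0.99, 0.141, 0.03], [0.031, -0.004, -1.0]]
force: [2.5, -4.0, 2.1]
opening: 0.002
```

```bash
python3 - <<'E'
from h import *
import st; st.st()
c=snap('wrist','w15')
E
```

```text
t 25.5 lane TCP mm [13.1  1.  34.3] F lane [-4.28 -1.93  2.08] yaw 98.1 z in lane [  30.9    3.8 -999.5] op 0.002
```

View pics/w15.png

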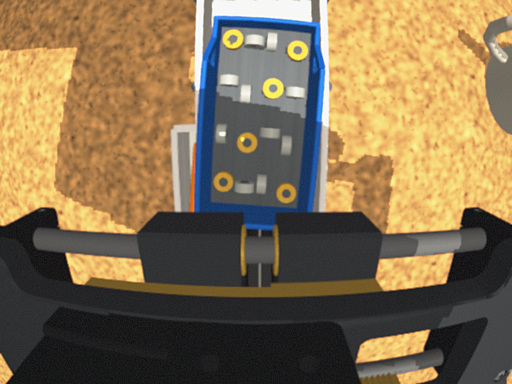

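Emit:
carry_out --grip '[-1,-1,-1,-1,-1,-1,-1,-1]' --slide '[[5,0,0.2],[5,0,0.2],[5,-0.2,0.2],[5,-0.2,0.2],[5,-0.2,0.2],[5,-0.2,0.2],[5,-0.2,0.2],[4,-0.2,0.2]]' --twist '[[0,0,0],[0,0,0],[0,0,0],[0,0,0],[0,0,0],[0,0,0],[0,0,0],[0,0,0]]'

```text
time_s: 26.35
position: [0.4883, 0.1044, 0.034]
tcp_rot: [[-0.141, 0.99, -0.005], [0.99, 0.141, 0.03], [0.03, -0.001, -1.0]]
force: [2.5, -4.3, 1.6]
opening: 0.002
```

```bash
python3 st.py
```

```text
t 26.35 lane TCP mm [55.6  1.  34. ] F lane [-4.61 -1.89  1.57] yaw 98.13 z in lane [  30.4    1.1 -999.5] op 0.002
```

Emit:
carry_out --grip '[-1,-1,-1,-1]' --slide '[[4,-0.3,0.1],[4,-0.3,0.1],[3,-0.3,0.1],[3,-0.3,0.1]]' --twist '[[0,0,0],[0,0,0],[0,0,0],[0,0,0]]'

```text
time_s: 26.75
position: [0.4861, 0.1194, 0.034]
tcp_rot: [[-0.142, 0.99, -0.003], [0.989, 0.142, 0.03], [0.03, 0.002, -1.0]]
force: [3.8, -4.5, 1.4]
opening: 0.006
```

```bash
python3 - <<'E'
from h import *
import st; st.st()
c=snap('wrist','w16')
E
```

```text
t 26.75 lane TCP mm [70.8  1.1 34. ] F lane [-4.94 -3.13  1.44] yaw 98.15 z in lane [  29.8   -1.5 -999.6] op 0.006
```

View pics/w16.png

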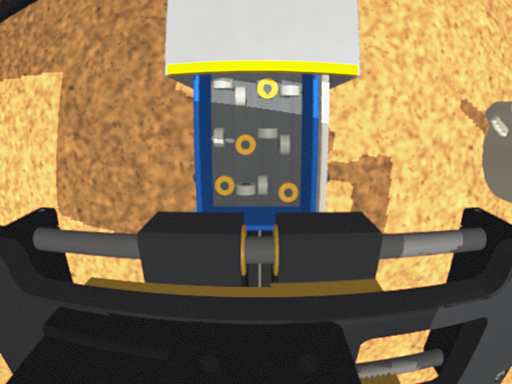

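Emit:
carry_out --grip '[-1,-1,-1]' --slide '[[2.5,-0.2,0.1],[2.5,-0.2,0.1],[2.5,-0.2,0.1]]' --twist '[[0,0,0],[0,0,0],[0,0,0]]'

```text
time_s: 27.1
position: [0.4831, 0.1276, 0.0337]
tcp_rot: [[-0.141, 0.99, -0.005], [0.989, 0.141, 0.03], [0.03, -0.001, -1.0]]
force: [2.1, -3.4, 0.8]
opening: 0.004
```

Emit:
carry_out --grip '[-1,-1]' --slide '[[2.5,-0.2,0.1],[2.5,-0.2,0.1]]' --twist '[[0,0,0],[0,0,0]]'

```text
time_s: 27.3
position: [0.4818, 0.1324, 0.0336]
tcp_rot: [[-0.142, 0.99, -0.005], [0.989, 0.142, 0.029], [0.03, -0.001, -1.0]]
force: [3.7, -7.8, 1.1]
opening: 0.008
```

```bash
python3 st.py
```

```text
t 27.3 lane TCP mm [84.2  3.5 33.6] F lane [-8.23 -2.56  1.07] yaw 98.18 z in lane [  29.6    1.2 -999.6] op 0.008
```

Emit:
carry_out --grip '[-1]' --slide '[[0,0,0]]' --twist '[[0,0,0]]'

```text
time_s: 27.4
position: [0.4817, 0.1325, 0.0336]
tcp_rot: [[-0.142, 0.99, -0.006], [0.989, 0.143, 0.029], [0.029, -0.001, -1.0]]
force: [2.7, -2.9, 0.8]
opening: 0.002
```

```bash
python3 - <<'E'
from h import *
import st; st.st()
c=snap('wrist','w17');c=snap('scene','scene3');crop(c,'scene3c',215,385,140,250,4.5)
st.st()
E
```

```text
t 27.4 lane TCP mm [84.3  3.6 33.6] F lane [-3.22 -2.24  0.78] yaw 98.2 z in lane [  29.5    1.4 -999.6] op 0.002
t 27.5 lane TCP mm [84.4  3.8 33.6] F lane [-3.56 -0.99  1.52] yaw 98.18 z in lane [  29.7    1.7 -999.6] op 0.007
```

View pics/w17.png

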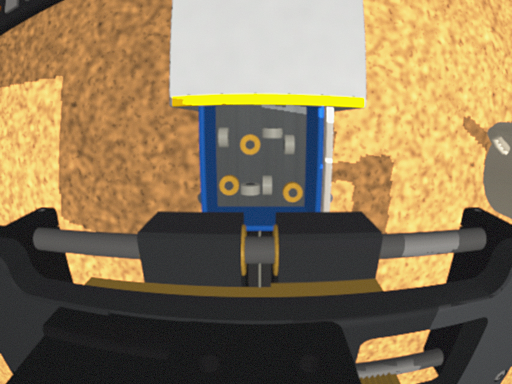

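View pics/scene3c.png

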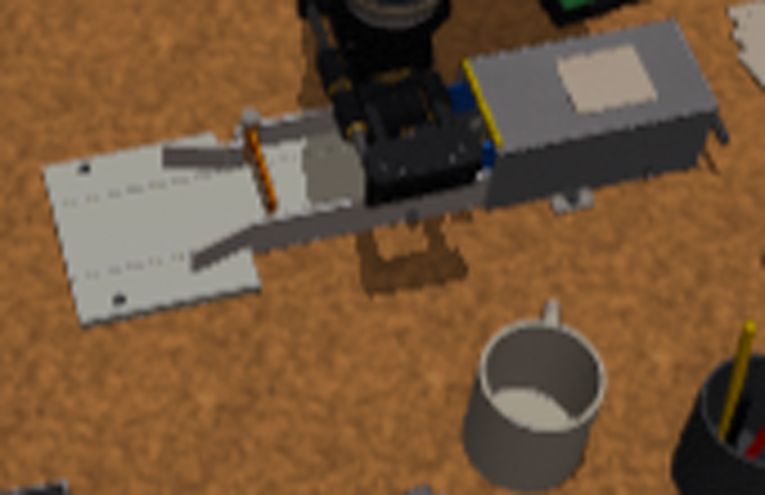

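Emit:
carry_out --grip '[-1]' --slide '[[2,1,0]]' --twist '[[0,0,0]]'

```text
time_s: 27.6
position: [0.4814, 0.1341, 0.0336]
tcp_rot: [[-0.143, 0.99, -0.008], [0.989, 0.143, 0.028], [0.029, -0.004, -1.0]]
force: [0.1, -7.6, 2.1]
opening: 0.003
```

Emit:
carry_out --grip '[-1]' --slide '[[2,0.5,0]]' --twist '[[0,0,0]]'

```text
time_s: 27.7
position: [0.4812, 0.1353, 0.0336]
tcp_rot: [[-0.144, 0.99, -0.009], [0.989, 0.144, 0.027], [0.028, -0.005, -1.0]]
force: [2.9, -8.5, 1.5]
opening: 0.002
```

Emit:
carry_out --grip '[-1]' --slide '[[2,0.5,0]]' --twist '[[0,0,0]]'

```text
time_s: 27.8
position: [0.481, 0.1365, 0.0336]
tcp_rot: [[-0.145, 0.989, -0.01], [0.989, 0.146, 0.025], [0.026, -0.006, -1.0]]
force: [2.8, -8.9, 1.5]
opening: 0.006
```

```bash
python3 st.py
```

```text
t 27.8 lane TCP mm [88.4  3.7 33.6] F lane [-9.17 -1.49  1.55] yaw 98.36 z in lane [  26.3    6.2 -999.6] op 0.006
```

Emit:
carry_out --grip '[-1]' --slide '[[0,0,0]]' --twist '[[0,0,0]]'

```text
time_s: 27.9
position: [0.4806, 0.1363, 0.0336]
tcp_rot: [[-0.145, 0.989, -0.011], [0.989, 0.145, 0.025], [0.026, -0.007, -1.0]]
force: [1.1, -1.5, 0.7]
opening: 0.004
```

Emit:
carry_out --grip '[-1]' --slide '[[0,0,0]]' --twist '[[0,0,0]]'

```text
time_s: 28.0
position: [0.4803, 0.1363, 0.0335]
tcp_rot: [[-0.145, 0.989, -0.011], [0.989, 0.145, 0.025], [0.026, -0.008, -1.0]]
force: [2.2, -3.0, 0.2]
opening: 0.004
```

```bash
python3 st.py
```

```text
t 28.0 lane TCP mm [88.3  4.4 33.5] F lane [-3.29 -1.77  0.17] yaw 98.35 z in lane [  26.3    7.8 -999.6] op 0.004
```

Emit:
carry_out --grip '[-1]' --slide '[[1.5,1,0]]' --twist '[[0,0,0]]'

```text
time_s: 28.1
position: [0.4803, 0.1371, 0.0335]
tcp_rot: [[-0.146, 0.989, -0.013], [0.989, 0.147, 0.023], [0.025, -0.01, -1.0]]
force: [1.0, -10.1, 2.6]
opening: 0.001
```

Emit:
carry_out --grip '[-1]' --slide '[[1.5,1,0]]' --twist '[[0,0,0]]'

```text
time_s: 28.2
position: [0.4802, 0.1376, 0.0335]
tcp_rot: [[-0.148, 0.989, -0.015], [0.989, 0.148, 0.021], [0.024, -0.012, -1.0]]
force: [0.9, -10.5, 2.7]
opening: 0.007
```

```bash
python3 st.py
```

```text
t 28.2 lane TCP mm [89.6  4.4 33.5] F lane [-10.48   0.57   2.71] yaw 98.52 z in lane [  23.4   12.2 -999.7] op 0.007
```

Emit:
carry_out --grip '[-1,-1]' --slide '[[1.0,0.5,0],[1.0,0.5,0]]' --twist '[[-0.005,0,0],[0,0,0]]'

```text
time_s: 28.4
position: [0.4802, 0.1377, 0.0336]
tcp_rot: [[-0.151, 0.989, -0.012], [0.988, 0.151, 0.019], [0.02, -0.009, -1.0]]
force: [1.9, -8.5, 1.6]
opening: 0.004
```

Emit:
carry_out --grip '[-1,-1]' --slide '[[0.8,0.5,0],[0.8,0.5,0]]' --twist '[[-0.005,0,0],[0,0,0]]'

```text
time_s: 28.6
position: [0.4802, 0.1377, 0.0336]
tcp_rot: [[-0.152, 0.988, -0.009], [0.988, 0.153, 0.017], [0.018, -0.006, -1.0]]
force: [2.3, -7.7, 0.9]
opening: 0.004
```

```bash
python3 st.py
```

```text
t 28.6 lane TCP mm [89.7  4.3 33.6] F lane [-7.98 -1.19  0.88] yaw 98.77 z in lane [  18.     6.6 -999.8] op 0.004
```

Emit:
carry_out --grip '[-1,-1,-1,-1]' --slide '[[-0.5,0,0],[-0.6,0,0],[-0.8,0,0],[-0.8,0,0]]' --twist '[[0,0,0],[0,0,0],[0,0,0],[0,0,0]]'

```text
time_s: 29.0
position: [0.4785, 0.1355, 0.0332]
tcp_rot: [[-0.152, 0.988, -0.014], [0.988, 0.152, 0.018], [0.02, -0.011, -1.0]]
force: [2.3, -1.7, 0.8]
opening: 0.007
```

Emit:
carry_out --grip '[-1,-1,-1,-1]' --slide '[[-0.8,0,0],[-0.8,0,0],[-0.8,0,0],[-0.8,0,0]]' --twist '[[0,0,0],[0,0,0],[0,0,0],[0,0,0]]'

```text
time_s: 29.4
position: [0.4768, 0.1328, 0.0327]
tcp_rot: [[-0.152, 0.988, -0.018], [0.988, 0.152, 0.018], [0.021, -0.015, -1.0]]
force: [1.8, -1.5, -0.6]
opening: 0.008
```

```bash
python3 st.py
```

```text
t 29.4 lane TCP mm [85.3  8.4 32.7] F lane [-1.73 -1.59 -0.64] yaw 98.72 z in lane [  20.7   15.2 -999.7] op 0.008
```

Emit:
carry_out --grip '[-1,-1,-1,-1]' --slide '[[-0.8,0.5,0],[-0.8,0.5,0],[-0.8,0.5,0],[-0.8,0.5,0]]' --twist '[[0,0,0],[0,0,0],[0,0,0],[0,0,0]]'

```text
time_s: 29.8
position: [0.477, 0.1303, 0.0322]
tcp_rot: [[-0.151, 0.988, -0.023], [0.988, 0.152, 0.019], [0.022, -0.02, -1.0]]
force: [0.7, -0.5, 0.1]
opening: 0.005
```

```bash
python3 - <<'E'
from h import *
import st; st.st()
snap('wrist','w18')
st.st()
E
```

```text
t 29.8 lane TCP mm [82.8  8.5 32.2] F lane [-0.59 -0.59  0.13] yaw 98.71 z in lane [  22.    20.1 -999.6] op 0.005
t 29.85 lane TCP mm [82.7  8.4 32.2] F lane [ 0.11 -0.18  0.08] yaw 98.71 z in lane [  22.    19.8 -999.6] op 0.004
```

View pics/w18.png

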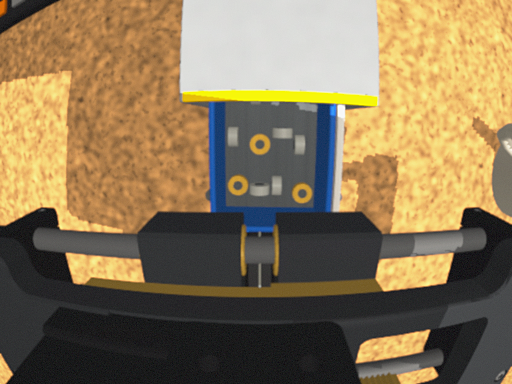

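Emit:
carry_out --grip '[-1,-1,-1,-1,-1,-1,-1,-1,-1]' --slide '[[-1.5,0,0],[-1,0,0],[0,0,-3],[0,0,-6],[0,0,-12],[0,0,-20],[0,0,-30],[0,0,-30],[0,0,-20]]' --twist '[[0,0,0],[0,0,0],[0,0,0],[0,0,0],[0,0,0],[0,0,0],[0,0,0],[0,0,0],[0,0,0]]'

```text
time_s: 30.75
position: [0.4779, 0.1252, 0.1584]
tcp_rot: [[-0.151, 0.988, -0.03], [0.988, 0.152, 0.019], [0.023, -0.027, -0.999]]
force: [-0.1, -0.3, 0.0]
opening: 0.005
```

```bash
python3 - <<'E'
from h import *
import st; st.st()
s=bot.read_state();np.save('/tmp/w19s.npy',s,allow_pickle=True)
snap('wrist','w19');c=snap('side','side4');crop(c,'side4c',180,300,115,245,4.5);snap('scene','scene4')
E
```

```text
t 30.75 lane TCP mm [ 77.6   8.4 158.4] F lane [-0.28  0.14  0.03] yaw 98.69 z in lane [  23.1   26.9 -999.4] op 0.005
```

View pics/w19.png

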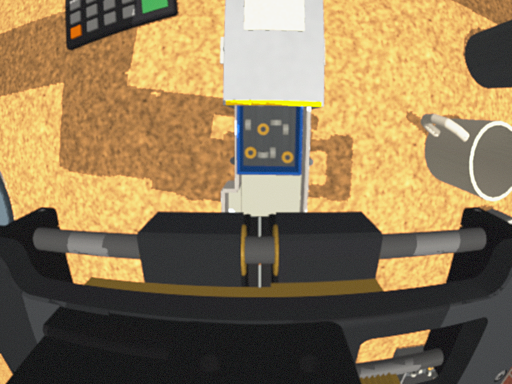

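View pics/side4c.png

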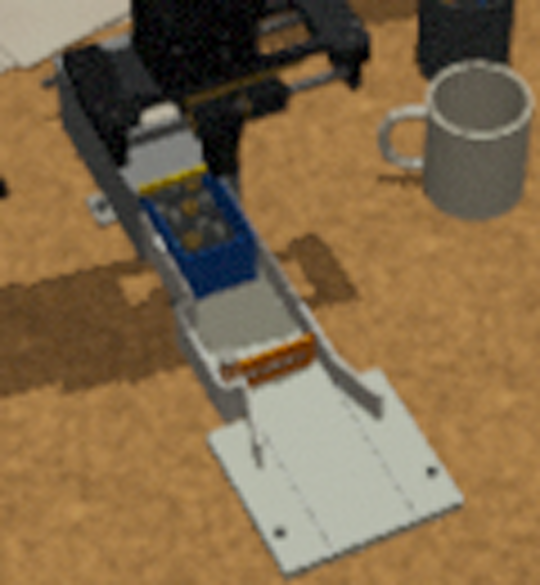

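View pics/scene4.png

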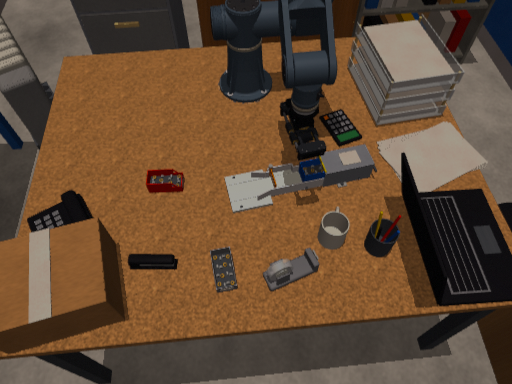

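```bash
python3 - <<'E'
from h import *
c=load('w19');s=np.load('/tmp/w19s.npy',allow_pickle=True).item()
th=np.radians(98)
crop(c,'w19c',210,340,90,220,5)
for u,v,z in((237,174,.062),(301,174,.062),(239,105,.078),(322,106,.078),(227,105,.078)):
    p=wz(c,s,u,v,z); d=p[:2]-[.497,.0495]; print((1000*np.array([np.cos(th)*d[0]+np.sin(th)*d[1],-np.sin(th)*d[0]+np.cos(th)*d[1]])).round(1))
E
```

```text
[94.5 31.3]
[ 95.6 -25.7]
[154.8  28.3]
[155.6 -39.6]
[154.9  38.1]
```

View pics/w19c.png

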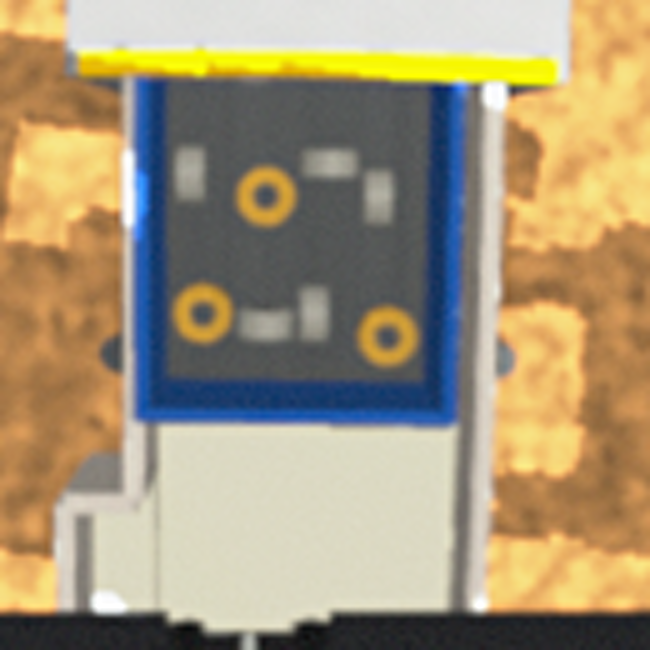

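```bash
python3 -c "
from rig import bot
print(bot.hand_in())"
```

```text
the job is handed in; nothing more can be done
None
```

The blue bin is through the flap and resting in the lane against what I take to be the buffer, with the flap shut behind it. I handed the job in at about 31 s of the 72 s; no verdict is reported.

- **First push failed:** the finger drifted sideways, the bin yawed about 5° and began to jam (peak about 9–10 N at the finger). I backed off, and the bin came back with the finger under the flap's spring.
- **How I mended it:** I gripped the bin by its rear top edge, above the lane walls, squared it up and led it through the flap while holding it. I then pushed its rear wall with the shut fingers and later lifted them straight up.
- **Pressing home:** resistance rose from about 4 N to 8–10.5 N at the finger over the last 8–10 mm, and I held that for about half a second. Taking off about 3 N for friction, I estimate 6–7.5 N on the buffer. I then eased off until the finger force read about zero.
- **Last checks:**
  - In the pictures the flap is shut and the bin looks upright.
  - The bin's rear wall is about 95 mm past the flap, so its centre is at about 150 mm, and it sits about 3 mm to the +y side.
  - The other things on the desk look unmoved by eye; I did not measure them.
- **Not confirmed:** I could not see or measure the final touch on the buffer. I infer it from the bin having come back only about 4–5 mm when released.

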